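# Weigh the pie ingredients on the two-pan balance

### The arm

A 6-joint arm with a two-finger parallel gripper is mounted at the origin on the work surface. World frame = base frame: x ahead of the robot, y to its left, z up, the work surface at z = 0. Lengths are in m, angles in rad, forces in N, time in s.
With the tool pointing down it reaches from about 0.275 to 0.975 m from the base axis. Payload 8.4 kg.
Tool frame: the origin (TCP) lies at the very end of the fingers, on their centre line; the grasp point (between the pads) lies 19 mm behind it; z points along the fingers, y is the line along which they close (so a half turn about z gives the same grasp; the last joint's range is limited). The gripper opens to 92 mm and grips with 3 to 60 N. Pads are 20 mm wide; open, the fingers measure 128 mm over their backs; the gripper's body (75 mm by 189 mm) begins 69 mm behind the grasp point.
Start: joints at [1.156, 0.353, 1.633, -0, 1.155, -0.002], TCP at [0.251, 0.573, 0.215] pointing down, gripper open.
Joint ranges: [-2.63, 2.63], [-0.92, 2.1], [0.06, 2.66], [-1.3, 4.44], [0, 2.69], [-3.02, 3.02]. Speed limits (rad/s): [2.22, 2.22, 2.79, 3.14, 3.14, 3.14].

### API

Orientations are given as a 3x3 rotation matrix whose columns are the frame's x, y, z axes.
In Python, from workcell import read_state, grab_frame, camera_info, finish_job, boxes_of, regions_of gives the robot as it stands. The module is installed in compiled form; this text tells all that it offers.
- The arm moves only by the tool servo_tool, never from a script. Its argument "increments" is a list of rows, each an object of numbers: "grip": the closure, from 0 (fully open) to 1 (shut); "tx", "ty", "tz": the shift along the tool's x, y, z in mm; "yaw": the turn about the tool's z in rad. In form: [{"grip": .., "tx": .., "ty": .., "tz": .., "yaw": ..}, ...]. A call has 1 to 20 rows; each row is the pose to reach, as a shift and turn from the pose commanded when the call began, along the tool's axes at that moment; what a row does not reach only later rows make up. A row lasts 1/12 s, in which the tool goes at most 41.7 mm and 7.16 degrees, less where a joint would pass 70% of its speed; a pose out of reach is approached as far as the arm can. A call with a gripper value outside its range is refused whole. The fingers move at their own pace and stop on an object; "force" is the grip in N (left out, the last holds). Time passes only in rows, so rows that repeat a pose let the fingers close. It gives the time, the measured TCP pose, the force, the opening and the grip force at its end, in the units of the state.
- read_state(): the state, without advancing time (a new reading comes with each control period).
- grab_frame(name): name is "scene" or "top" or "wrist"; returns the picture (384x512x3 uint8, red, green, blue); there is no depth.
- camera_info(name): a dict with "mtx" (3x3 intrinsics, pixels), "origin" and "rotation" of the camera in the world. Camera axes: x right, y up, looking along -z (the intrinsics and any distortion apply to the point x, -y, -z); pixel columns grow to the right and rows downward; lengths in m; the calibration is good to about 2 mm. A picture is of the moment at which its call begins: read the wrist's pose just before it. camera_info takes no time and is no camera call; for the wrist camera it gives the pose at the moment of the call.
- finish_job(): hands the job in; it is judged then, once.
Trained networks look in the newest picture that a camera, given by its name, has taken for a name from the list of things; names that differ only in an ending like _2 or _b are one class to them, and where a whole thing is asked for, a point or a joint stands for the part that bears it (a point fixed in the world has none). Each returns a list of dicts, best first, with "confidence" (0 to 1); they miss things now and then, are a little off and sometimes report something else, mostly with a low value. They report only what shows in the picture. A call takes as long as a camera call. They do not tell look-alikes from the thing itself.
- boxes_of(thing, camera): "extent" ([centre column, centre row, width, height] in pixels, round what is visible of it).
- regions_of(thing, camera): "region" (384x512 bool, what is visible of it) and "extent" ([centre column, centre row, width, height] in pixels, round what is visible of it).
The state is a dict: "t": time; "q": joint angles; "qd": joint speeds; "joint_efforts": joint torques, N m; "ee_pos": TCP position; "tool_rot": TCP orientation; "wrist_force": force on the tool from outside, world axes, zero at the start; "moment": the same for the moment, N m; "grip_width": opening from 0.0 (shut) to 1.0 (fully open); "grasp_force": force on a finger pad.
Only numpy, scipy, OpenCV 4.12 (cv2) and the standard library are available. Lean on these libraries where they do the work, as an engineer would, in place of code of your own. Each camera call takes 0.05 s, during which the arm holds its last target. There are 200 camera calls.

### The job

Weigh the tins and jar of pie ingredients together: stand every one that is out (green, yellow, blue tin, red jar; two or three of them) upright in the black pan of the balance. Take the stack of nested weights completely apart from the top down, one piece at a time, and stand weights side by side in the copper pan until the beam is level; the cap and the weights you do not need stand upright, side by side, in the wooden tray. Leave everything else on the table alone.

Things in the scene. Friction and masses are not known exactly. Their poses are not given: they have to be found in the camera images.
- stand: fixed dark wooden foot of the weight stack, disc 90 mm wide, with a collar (56 mm wide, recess 8 mm deep); origin: centre of its underside on the table. The stack stands on its axis, from below: 500 g, 200 g, 200 g, 100 g, cap. The undersides of these pieces are at 12, 56, 90, 124 and 152 mm above the table
- w500: cup-shaped kitchen weight, upright cylinder 56 mm wide and 52 mm tall, dark steel, exactly 500 g; foot 38 mm wide, 10 mm tall; in its top a round recess 48 mm wide, 8 mm deep where the foot of the piece above stands (lift about 10 mm to free that piece). Origin: centre of the underside of the foot, z up. Lowest in the stack.
- w200a: cup-shaped kitchen weight, upright cylinder 56 mm wide and 42 mm tall, bright steel, exactly 200 g; foot 38 mm wide, 10 mm tall; in its top a round recess 48 mm wide, 8 mm deep where the foot of the piece above stands (lift about 10 mm to free that piece). Origin: centre of the underside of the foot, z up. Second from below.
- w200b: cup-shaped kitchen weight, upright cylinder 56 mm wide and 42 mm tall, bright steel, the twin of the other 200 g weight, exactly 200 g; foot 38 mm wide, 10 mm tall; in its top a round recess 48 mm wide, 8 mm deep where the foot of the piece above stands (lift about 10 mm to free that piece). Origin: centre of the underside of the foot, z up. Third from below.
- w100: cup-shaped kitchen weight, upright cylinder 56 mm wide and 36 mm tall, brass, exactly 100 g; foot 38 mm wide, 10 mm tall; in its top a round recess 48 mm wide, 8 mm deep where the foot of the piece above stands (lift about 10 mm to free that piece). Origin: centre of the underside of the foot, z up. Fourth from below, under the cap.
- cap: pale wooden cap on top of the stack, 60 g: foot 38 mm wide and 10 mm tall, disc 56 mm wide from 10 to 20 mm, and a red upright knob 22 mm in diameter from 20 to 52 mm above the origin. Origin: centre of the underside of the foot, z up. Not a weight
- green_tin: closed food tin, green all over with a paper band, upright cylinder 56 mm in diameter, 52 mm tall, exactly 100 g. Origin: centre of the underside, z up. May be absent
- yellow_tin: closed food tin, yellow all over with a paper band, upright cylinder 56 mm in diameter, 56 mm tall, exactly 200 g. Origin: centre of the underside, z up. May be absent
- blue_tin: closed food tin, blue all over with a paper band, upright cylinder 56 mm in diameter, 60 mm tall, exactly 200 g. Origin: centre of the underside, z up. May be absent
- red_jar: closed jar, red all over with a paper band, upright cylinder 56 mm in diameter, 64 mm tall, exactly 300 g. Origin: centre of the underside, z up. May be absent
- goods_pan_mid (a point): centre of the floor of the black food pan of the balance (left as the robot sees it). The pan is a rectangular dish, 132 mm along this frame's x by 212 mm along its y inside, with a rim 20 mm above its floor; it stays horizontal and moves up and down by at most 13 mm; its floor is about 50 mm above the table when level. Axes turn with the balance
- weights_pan_mid (a point): centre of the floor of the copper weights pan (right as the robot sees it), 250 mm from the black one along the balance's y; same size and axes
- beam (a joint): tilt of the balance's beam (rad): 0 level, positive when the weights pan is lower (too much weight), negative when the food pan is lower; stops at -0.1 and 0.1. A light spring brings it back to level when the pans are equal; 50 g of difference tilts it about 0.06, 100 g or more puts it on its stop. It settles within about 2 s
- tray_in (a point): centre of the inner floor of the fixed square pale wooden tray, 178 by 178 mm inside along this frame's x and y, floor about 6 mm above the table, rim 10 mm above the floor. Holds four pieces two by two, 88 mm apart
- rolling_pin: wooden rolling pin, 370 mm long along its own y, 48 mm thick, beyond the balance; leave alone
- cinnamon: two cinnamon sticks tied side by side, 90 mm along x, 30 mm wide, 14 mm high, between tray and stack; leave alone
- mug: blue mug, 72 mm wide, 85 mm tall, origin under its centre; leave alone
- spatula: spatula lying near the tins, origin under its middle; leave alone
- ramekin: small white bowl, 80 mm wide, 45 mm tall, origin under its centre; leave alone
- spice_jar: amber spice jar, 44 mm wide, 90 mm tall, origin under its centre; not to be weighed, leave alone
There are look-alikes about, which are no part of the job. Of the things that look like the cap, the smaller one is meant. There is more than one size of the red_jar; the one meant has the size given above.

How it is judged:
On the way, in this order (a step that is already met when the one before it is completed fails the run):
1. the cap is lifted off the stack and taken away, the rest of the stack still in place (horizontal distance between cap and stand above 0.07 m and horizontal distance between w100 and stand below 0.03 m), for 0.2 s.
2. the brass 100 g weight is lifted off the stack and taken away, the rest of the stack still in place (horizontal distance between w100 and stand above 0.07 m and horizontal distance between w200b and stand below 0.03 m), for 0.2 s.
3. the upper 200 g weight is lifted off the stack and taken away, the rest of the stack still in place (horizontal distance between w200b and stand above 0.07 m and horizontal distance between w200a and stand below 0.03 m), for 0.2 s.
4. the lower 200 g weight is lifted off the stack and taken away, the rest of the stack still in place (horizontal distance between w200a and stand above 0.07 m and horizontal distance between w500 and stand below 0.03 m), for 0.2 s.
5. the dark 500 g weight is lifted off the stack and taken away (horizontal distance between w500 and stand above 0.07 m), for 0.2 s.
At the end, for the whole second after the job is handed in: Every present tin or jar stands upright on the floor of the black pan; each of the four weights stands upright on the floor of the copper pan or of the tray (none stacked, bottoms within 6 mm of the floor), the cap upright in the tray; the beam is still and within 0.03 rad of level; all at rest (x of green_tin in the frame of goods_pan_mid between -0.066 and 0.066 m and y of green_tin in the frame of goods_pan_mid between -0.106 and 0.106 m and z of green_tin in the frame of goods_pan_mid between -0.006 and 0.006 m and angle between each of green_tin, yellow_tin, blue_tin, red_jar, cap's own z axis and vertical below 0.12 rad and x of yellow_tin in the frame of goods_pan_mid between -0.066 and 0.066 m and y of yellow_tin in the frame of goods_pan_mid between -0.106 and 0.106 m and z of yellow_tin in the frame of goods_pan_mid between -0.006 and 0.006 m and x of blue_tin in the frame of goods_pan_mid between -0.066 and 0.066 m and y of blue_tin in the frame of goods_pan_mid between -0.106 and 0.106 m and z of blue_tin in the frame of goods_pan_mid between -0.006 and 0.006 m and x of red_jar in the frame of goods_pan_mid between -0.066 and 0.066 m and y of red_jar in the frame of goods_pan_mid between -0.106 and 0.106 m and z of red_jar in the frame of goods_pan_mid between -0.006 and 0.006 m and ((x of w500 in the frame of weights_pan_mid between -0.066 and 0.066 m and y of w500 in the frame of weights_pan_mid between -0.106 and 0.106 m and z of w500 in the frame of weights_pan_mid between -0.006 and 0.006 m and angle between w500's own z axis and vertical below 0.12 rad) or (x of w500 in the frame of tray_in between -0.09 and 0.09 m and y of w500 in the frame of tray_in between -0.09 and 0.09 m and z of w500 in the frame of tray_in between -0.006 and 0.006 m and angle between w500's own z axis and vertical below 0.12 rad)) and ((x of w200a in the frame of weights_pan_mid between -0.066 and 0.066 m and y of w200a in the frame of weights_pan_mid between -0.106 and 0.106 m and z of w200a in the frame of weights_pan_mid between -0.006 and 0.006 m and angle between w200a's own z axis and vertical below 0.12 rad) or (x of w200a in the frame of tray_in between -0.09 and 0.09 m and y of w200a in the frame of tray_in between -0.09 and 0.09 m and z of w200a in the frame of tray_in between -0.006 and 0.006 m and angle between w200a's own z axis and vertical below 0.12 rad)) and ((x of w200b in the frame of weights_pan_mid between -0.066 and 0.066 m and y of w200b in the frame of weights_pan_mid between -0.106 and 0.106 m and z of w200b in the frame of weights_pan_mid between -0.006 and 0.006 m and angle between w200b's own z axis and vertical below 0.12 rad) or (x of w200b in the frame of tray_in between -0.09 and 0.09 m and y of w200b in the frame of tray_in between -0.09 and 0.09 m and z of w200b in the frame of tray_in between -0.006 and 0.006 m and angle between w200b's own z axis and vertical below 0.12 rad)) and ((x of w100 in the frame of weights_pan_mid between -0.066 and 0.066 m and y of w100 in the frame of weights_pan_mid between -0.106 and 0.106 m and z of w100 in the frame of weights_pan_mid between -0.006 and 0.006 m and angle between w100's own z axis and vertical below 0.12 rad) or (x of w100 in the frame of tray_in between -0.09 and 0.09 m and y of w100 in the frame of tray_in between -0.09 and 0.09 m and z of w100 in the frame of tray_in between -0.006 and 0.006 m and angle between w100's own z axis and vertical below 0.12 rad)) and x of cap in the frame of tray_in between -0.09 and 0.09 m and y of cap in the frame of tray_in between -0.09 and 0.09 m and z of cap in the frame of tray_in between -0.006 and 0.006 m and linear speed of each of green_tin, yellow_tin, blue_tin, red_jar, w500, w200a, w200b, w100, cap below 0.02 m/s and value of joint beam between -0.03 and 0.03 rad and velocity of joint beam between -0.05 and 0.05 rad/s); the robot touches nothing.
It fails at once if one of the other things on the table is pushed more than 3 cm away (distance of any of rolling_pin, cinnamon, mug, spatula, ramekin, spice_jar from where it was at the start of the episode above 0.03 m).
Of green_tin, yellow_tin, blue_tin, red_jar only 2 to 3 are there at a start; the rules pass over those that are not, and their reading is None.
At some moment in a run one of green_tin, yellow_tin, blue_tin, red_jar may be knocked a few centimetres aside while the robot is not near it.
It also fails if it takes over 210 s, if anything falls off the work surface, if the arm or the gripper's body presses on something with over 40 N, if the wrist force passes 120 N, or if a joint passes its speed limit or range.

## Working session

There is one attempt and no reset: what is moved stays moved. The work goes in short steps, Python scripts to look and compute and a tool call to move; the robot and the scene stay as the last step left them, time stands still between calls to the robot, and variables do not carry over. Pictures are saved under pics/ and viewed, at most 16 in all, crops included, and the job is handed in when it is done.

Besides the shell and the picture viewer there is one more tool, called after "Emit:" by a JSON object that holds its "op" and its "data", one argument or row to a line. servo_tool: Moves the arm, as the interface text tells. Its arguments: {"type":"object","properties":{"increments":{"type":"array","items":{"type":"object","properties":{"grip":{"type":"number"},"tx":{"type":"number"},"ty":{"type":"number"},"tz":{"type":"number"},"yaw":{"type":"number"}}}},"force":{"type":"number"}},"required":["increments"]}

```bash
mkdir -p pics
cat > h.py <<'E'
import numpy as np, cv2
from workcell import *
def save(cam,fn):
    im=grab_frame(cam); cv2.imwrite('pics/'+fn,im[:,:,::-1]); return im
def px2w(cam,u,v,z,info=None):
    c=info or camera_info(cam); K=np.array(c['mtx']);R=np.array(c['rotation']);o=np.array(c['origin'])
    d=np.linalg.solve(K,[u,v,1.]); d=R@np.array([d[0],-d[1],-d[2]])
    return o+d*(z-o[2])/d[2]
def w2px(cam,p,info=None):
    c=info or camera_info(cam); K=np.array(c['mtx']);R=np.array(c['rotation']);o=np.array(c['origin'])
    q=R.T@(np.array(p)-o); q=K@np.array([q[0],-q[1],-q[2]]); return q[:2]/q[2]
E
python3 - <<'E'
from h import *
s=read_state(); print(s['t'],s['ee_pos'],s['tool_rot'],s['grip_width'])
for c in ('scene','top'):
    im=save(c,c+'0.png'); i=camera_info(c); print(c,i)
    for n in 'stand w500 w200a w100 cap green_tin yellow_tin blue_tin red_jar goods_pan_mid weights_pan_mid tray_in cinnamon mug ramekin spice_jar spatula'.split():
        try: print(n,[(np.round(b['extent']).astype(int).tolist(),round(b['confidence'],2)) for b in boxes_of(n,c)[:4]])
        except Exception as e: print(n,e)
print(read_state()['t'])
E
```

```text
0.0 [0.25054325 0.57202626 0.2138792 ] [[-9.15987606e-01  4.01206179e-01 -5.54541297e-04]
 [ 4.01206562e-01  9.15986737e-01 -1.26169169e-03]
 [ 1.75397167e-06 -1.37817956e-03 -9.99999050e-01]] 0.9999461122515133
scene {'mtx': array([[403.2368929 ,   0.        , 253.69907787],
       [  0.        , 403.2368929 , 192.38379463],
       [  0.        ,   0.        ,   1.        ]]), 'origin': array([1.40651971, 0.25479447, 1.02473837]), 'rotation': array([[-0.28604351, -0.68485756,  0.67018597],
       [ 0.95821223, -0.20656082,  0.19789381],
       [ 0.0029051 ,  0.69878663,  0.71532427]])}
stand [([258, 194, 23, 15], 0.77), ([178, 181, 70, 50], 0.44)]
w500 [([260, 192, 13, 8], 0.58)]
w200a [([262, 182, 14, 6], 0.63), ([259, 195, 22, 16], 0.61)]
w100 [([260, 192, 13, 8], 0.58)]
cap [([297, 174, 21, 23], 0.8), ([260, 156, 13, 20], 0.52)]
green_tin [([325, 203, 17, 23], 0.53)]
yellow_tin [([112, 173, 24, 20], 0.66)]
blue_tin [([363, 251, 19, 29], 0.79)]
red_jar [([414, 248, 35, 38], 0.98), ([385, 226, 20, 25], 0.64)]
goods_pan_mid [([288, 237, 77, 48], 0.94)]
weights_pan_mid [([210, 222, 8
[... 675 characters left out ...]
0.48)]
w500 []
w200a []
w100 []
cap [([217, 252, 20, 20], 0.95), ([249, 219, 19, 13], 0.63), ([396, 202, 21, 22], 0.24)]
green_tin [([189, 220, 19, 17], 0.55), ([291, 216, 13, 21], 0.17)]
yellow_tin []
blue_tin [([153, 178, 13, 16], 0.63)]
red_jar [([135, 210, 21, 18], 0.62), ([110, 184, 25, 21], 0.62), ([238, 131, 94, 24], 0.55)]
goods_pan_mid [([211, 167, 62, 39], 0.7)]
weights_pan_mid [([281, 166, 62, 41], 0.65)]
tray_in [([331, 215, 60, 62], 0.67), ([154, 179, 15, 16], 0.26)]
cinnamon [([292, 217, 13, 23], 0.56)]
mug [([350, 174, 23, 27], 0.69)]
ramekin [([396, 201, 21, 17], 0.87)]
spice_jar [([296, 249, 11, 13], 0.53), ([396, 203, 22, 19], 0.21)]
spatula [([108, 246, 67, 56], 0.91)]
1.8
```

Run:
```python
import cv2
a=cv2.imread('pics/scene0.png')[130:290,80:460]; b=cv2.imread('pics/top0.png')[110:290,70:430]
cv2.imwrite('pics/a.png',cv2.resize(a,(800,337),interpolation=cv2.INTER_CUBIC))
cv2.imwrite('pics/b.png',cv2.resize(b,(800,400),interpolation=cv2.INTER_CUBIC))
```

```text
(no output)
```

View pics/a.png

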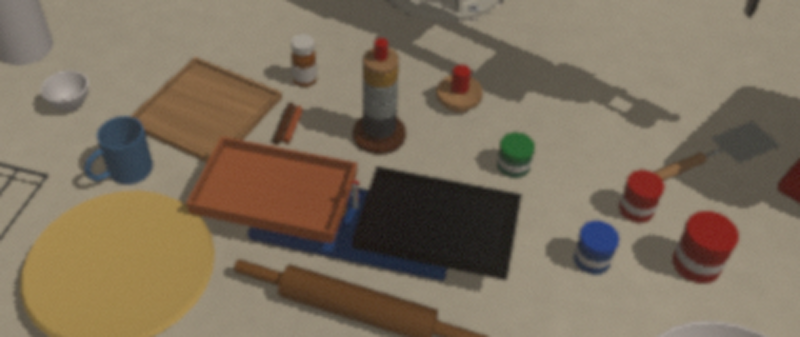

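View pics/b.png

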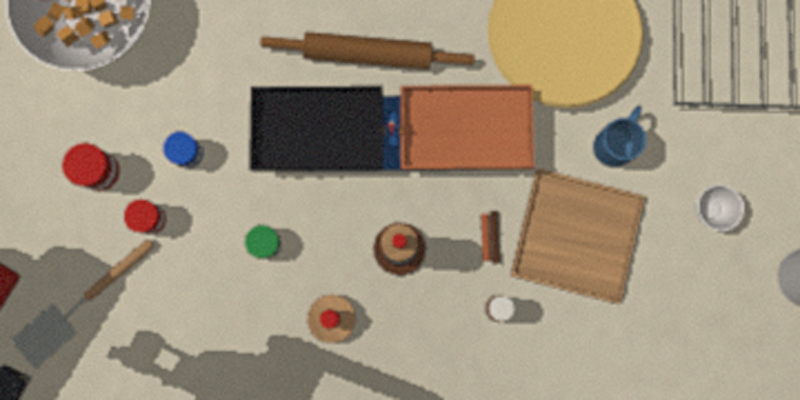

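Scene shows the stack (top-cam 247,225), green tin (189,220), blue tin (153,178), small red jar (135,210); no yellow tin, so 600 g = 500+100.
Cap candidates (scene view): stack top (260,156) and a larger one on the table (297,174); I choose the stack top. Red jar candidates: (385,226) and the bigger (414,248); I choose the smaller, and the fitted sizes will check it.

```bash
cat >> h.py <<'E'
from scipy.optimize import minimize
def red(h):  return (((h[...,0]<7)|(h[...,0]>174))&(h[...,1]>165)&(h[...,2]>60))
COL=dict(green=lambda h:(h[...,0]>50)&(h[...,0]<75)&(h[...,1]>110),blue=lambda h:(h[...,0]>108)&(h[...,0]<125)&(h[...,1]>150),red=red)
def blobs(im,col,amin=12):
    h=cv2.cvtColor(im,cv2.COLOR_RGB2HSV); m=COL[col](h).astype(np.uint8)
    m=cv2.morphologyEx(m,cv2.MORPH_CLOSE,np.ones((5,1),np.uint8))
    n,l,st,ce=cv2.connectedComponentsWithStats(m)
    return [(st[i],ce[i],l==i) for i in range(1,n) if st[i][4]>=amin]
a_=np.linspace(0,2*np.pi,24,endpoint=False)
def cyl(cam,x,y,z0,z1,r,info):
    P=[(x+r*np.cos(t),y+r*np.sin(t),z) for t in a_ for z in (z0,z1)]
    return cv2.convexHull(np.array([w2px(cam,p,info) for p in P],np.float32))[:,0]
def fit(views,z0,h,r,p0,sizes=False):
    """views: list of (cam,mask); match silhouette bounds"""
    obs=[]
    for c,m in views:
        v,u=np.nonzero(m); obs.append((c,camera_info(c),np.array([u.min()-.5,u.max()+.5,v.min()-.5,v.max()+.5])))
    def cost(p):
        s=0
        for c,i,o in obs:
            k=cyl(c,p[0],p[1],z0,z0+(p[2] if sizes else h),p[3] if sizes else r,i)
            s+=np.sum((np.array([k[:,0].min(),k[:,0].max(),k[:,1].min(),k[:,1].max()])-o)**2)
        return s
    q=minimize(cost,list(p0)+([h,r] if sizes else []),method='Nelder-Mead',options=dict(xatol=1e-5,fatol=1e-4,maxiter=2000))
    return q.x,q.fun
E
cat > m.py <<'E'
from h import *
T=cv2.imread('pics/top0.png')[:,:,::-1].copy();S=cv2.imread('pics/scene0.png')[:,:,::-1].copy()
for c in COL:
    for n,im in (('top',T),('scene',S)):
        print(c,n,[(b[0].tolist()) for b in blobs(im,c)])
h=cv2.cvtColor(T,cv2.COLOR_RGB2HSV)
for n,p,z in (('copper',(281,166),.07),('black',(211,167),.07),('tray',(331,215),.016)):
    if n=='copper': m=(h[...,0]>3)&(h[...,0]<13)&(h[...,1]>130)
    elif n=='black': m=h[...,2]<50
    else: m=(h[...,0]>10)&(h[...,0]<20)&(h[...,1]>95)
    m=cv2.morphologyEx(m.astype(np.uint8),cv2.MORPH_OPEN,np.ones((3,3),np.uint8))
    nn,l=cv2.connectedComponents(m); L=(l==l[p[1],p[0]]).astype(np.uint8)
    r=cv2.minAreaRect(np.argwhere(L)[:,::-1].astype(np.float32)); bx=cv2.boxPoints(r)
    W=np.array([px2w('top',*q,z) for q in bx]); e=W[1]-W[0]; f=W[2]-W[1]
    print(n,L.sum(),'c',W.mean(0).round(4),'sides',np.linalg.norm(e).round(3),np.linalg.norm(f).round(3),'ang',np.degrees(np.arctan2(e[1],e[0])).round(1))
E
python3 m.py
```

```text
green top [[181, 212, 14, 14, 159]]
green scene [[319, 194, 14, 12, 137]]
blue top [[144, 170, 15, 14, 157]]
blue scene [[357, 236, 16, 14, 171]]
red top [[99, 175, 21, 19, 299], [126, 200, 16, 14, 168], [0, 210, 34, 45, 1097], [32, 210, 46, 58, 424], [247, 215, 6, 7, 31], [214, 250, 9, 8, 54], [21, 296, 14, 8, 63]]
red scene [[499, 145, 13, 35, 273], [258, 149, 6, 9, 45], [296, 162, 7, 12, 73], [452, 205, 60, 44, 495], [379, 212, 16, 16, 184], [406, 231, 24, 24, 380]]
copper 2151 c [ 0.6523 -0.1113  0.07  ] sides 0.215 0.135 ang -88.2
black 2113 c [0.6421 0.1387 0.07  ] sides 0.217 0.137 ang -87.0
tray 2469 c [ 0.4824 -0.306   0.016 ] sides 0.188 0.191 ang -13.3
```

```bash
cat >> h.py <<'E'
def fittin(bt,bs,h,r,p0,zb=None):
    obs=[]
    for c,s in (('top',bt),('scene',bs)):
        if s is None: continue
        obs.append((c,camera_info(c),np.array([s[0]-.5,s[0]+s[2]-.5,s[1]-.5,s[1]+s[3]-.5])))
    def cost(p):
        t=0
        for c,i,o in obs:
            k=cyl(c,p[0],p[1],p[2] if zb is None else zb,h,r,i)
            t+=np.sum((np.array([k[:,0].min(),k[:,0].max(),k[:,1].min(),k[:,1].max()])-o)**2)
        return t
    q=minimize(cost,list(p0)+[h*.6],method='Nelder-Mead',options=dict(xatol=1e-5,fatol=1e-4,maxiter=2000))
    return q.x.round(4),round(q.fun,2)
def goto(x,y,z,yaw=0.):
    """tool shift (mm) and turn to reach TCP x,y,z with tool y axis at world angle yaw"""
    s=read_state(); R=np.array(s['tool_rot']); d=R.T@(np.array([x,y,z])-s['ee_pos'])*1000
    a=np.arctan2(R[1,1],R[0,1]); w=-(yaw-a); w=(w+np.pi/2)%np.pi-np.pi/2
    print('t%.1f'%s['t'],'tx,ty,tz',d.round(1),'yaw',round(w,3),'pos',np.round(s['ee_pos'],4),'ang',round(np.degrees(a),1))
E
python3 - <<'E'
from h import *
print('knob',fittin([247,215,6,7],[258,149,6,9],.204,.011,(.4,.02),.172))
print('green',fittin([181,212,14,14],[319,194,14,12],.052,.028,(.45,.25)))
print('blue',fittin([144,170,15,14],[357,236,16,14],.060,.028,(.6,.4)))
print('red',fittin([126,200,16,14],[379,212,16,16],.064,.028,(.5,.45)))
print('redBIG',fittin([99,175,21,19],[406,231,24,24],.064,.028,(.6,.5)))
print('bigcap knob',fittin([214,250,9,8],[296,162,7,12],.06,.011,(.3,.1)))
for n,(u,v),z in(('spice',(296,249),.05),('cinn',(292,217),.01),('mug',(350,174),.05)): print(n,px2w('top',u,v,z))
T=cv2.imread('pics/scene0.png')[135:215,225:325]; cv2.imwrite('pics/c.png',cv2.resize(T,(600,480),interpolation=cv2.INTER_CUBIC))
goto(.40,.02,.30,0)
E
```

```text
knob (array([ 0.4503, -0.0056,  0.1735]), np.float64(6.93))
green (array([0.4552, 0.2225, 0.0517]), np.float64(6.97))
blue (array([0.6054, 0.3637, 0.06  ]), np.float64(6.45))
red (array([0.4927, 0.4207, 0.0529]), np.float64(7.01))
redBIG (array([0.5637, 0.5169, 0.037 ]), np.float64(42.49))
bigcap knob (array([0.3279, 0.1054, 0.0317]), np.float64(10.25))
spice [ 0.35458298 -0.17658011  0.05      ]
cinn [ 0.47361859 -0.16407141  0.01      ]
mug [ 0.63721718 -0.37426856  0.05      ]
t1.8 tx,ty,tz [-358.4 -446.2  -85.4] yaw 1.158 pos [0.2507 0.5725 0.2146] ang 66.3
```

View pics/c.png

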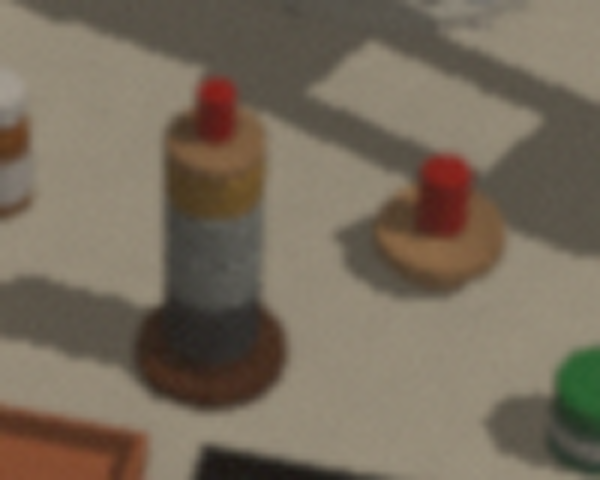

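The crop shows the stack's knob at about (261,152) in the scene view, with the larger cap separate on the table at (299,168). I'm moving above the stack.

```bash
python3 -c "
from h import *
goto(.45,-.006,.33,0)"
```

```text
t1.8 tx,ty,tz [-414.6 -450.  -115.4] yaw 1.158 pos [0.2507 0.5725 0.2146] ang 66.3
```

Emit:
{"op": "servo_tool", "data": {
  "increments": [
    {"tx": -40, "ty": -45, "tz": -40, "yaw": 0.12},
    {"tx": -415, "ty": -450, "tz": -115, "yaw": 1.158},
    {"tx": -415, "ty": -450, "tz": -115, "yaw": 1.158},
    {"tx": -415, "ty": -450, "tz": -115, "yaw": 1.158},
    {"tx": -415, "ty": -450, "tz": -115, "yaw": 1.158},
    {"tx": -415, "ty": -450, "tz": -115, "yaw": 1.158},
    {"tx": -415, "ty": -450, "tz": -115, "yaw": 1.158},
    {"tx": -415, "ty": -450, "tz": -115, "yaw": 1.158},
    {"tx": -415, "ty": -450, "tz": -115, "yaw": 1.158},
    {"tx": -415, "ty": -450, "tz": -115, "yaw": 1.158},
    {"tx": -415, "ty": -450, "tz": -115, "yaw": 1.158},
    {"tx": -415, "ty": -450, "tz": -115, "yaw": 1.158},
    {"tx": -415, "ty": -450, "tz": -115, "yaw": 1.158},
    {"tx": -415, "ty": -450, "tz": -115, "yaw": 1.158},
    {"tx": -415, "ty": -450, "tz": -115, "yaw": 1.158},
    {"tx": -415, "ty": -450, "tz": -115, "yaw": 1.158},
    {"tx": -415, "ty": -450, "tz": -115, "yaw": 1.158},
    {"tx": -415, "ty": -450, "tz": -115, "yaw": 1.158},
    {"tx": -415, "ty": -450, "tz": -115, "yaw": 1.158},
    {"tx": -415, "ty": -450, "tz": -115, "yaw": 1.158}
  ]
}}

```text
$.increments[0]: bad value
```

Run:
```python
from h import *
i=camera_info('wrist'); im=save('wrist','w1.png')
goto(.45,-.006,.33,0)
print(i)
print('knob pred',w2px('wrist',(.4503,-.0056,.204),i),[b[0].tolist() for b in blobs(im,'red')])
```

```text
t1.9 tx,ty,tz [-414.6 -450.  -115.4] yaw 1.158 pos [0.2507 0.5725 0.2146] ang 66.3
{'mtx': array([[339.9908962 ,   0.        , 257.10037604],
       [  0.        , 339.9908962 , 196.18124989],
       [  0.        ,   0.        ,   1.        ]]), 'origin': array([0.18877929, 0.5997649 , 0.38372392]), 'rotation': array([[ 4.01083500e-01, -8.88321929e-01, -2.23642964e-01],
       [ 9.16041378e-01,  3.89071655e-01,  9.74240317e-02],
       [ 4.69234282e-04, -2.43941381e-01,  9.69789865e-01]])}
knob pred [-266.97904369  690.27807545] [[353, 0, 159, 232, 17534], [501, 10, 8, 21, 80], [505, 29, 2, 18, 20]]
```

View pics/w1.png

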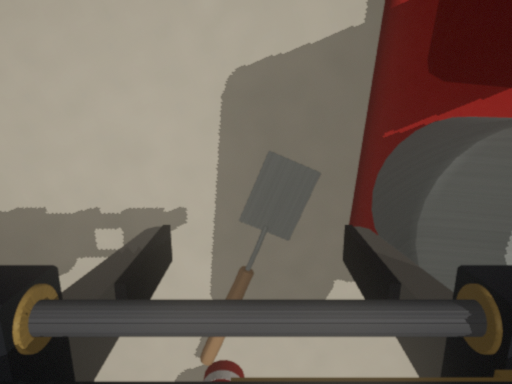

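The wrist view still shows the start pose, with the spatula at (260,240), because the move was refused. Rows probably need every field, so I'm adding grip.

Emit:
{"op": "servo_tool", "data": {
  "increments": [
    {"grip": 0, "tx": -40, "ty": -45, "tz": -40, "yaw": 0.12},
    {"grip": 0, "tx": -415, "ty": -450, "tz": -115, "yaw": 1.158},
    {"grip": 0, "tx": -415, "ty": -450, "tz": -115, "yaw": 1.158},
    {"grip": 0, "tx": -415, "ty": -450, "tz": -115, "yaw": 1.158},
    {"grip": 0, "tx": -415, "ty": -450, "tz": -115, "yaw": 1.158},
    {"grip": 0, "tx": -415, "ty": -450, "tz": -115, "yaw": 1.158},
    {"grip": 0, "tx": -415, "ty": -450, "tz": -115, "yaw": 1.158},
    {"grip": 0, "tx": -415, "ty": -450, "tz": -115, "yaw": 1.158},
    {"grip": 0, "tx": -415, "ty": -450, "tz": -115, "yaw": 1.158},
    {"grip": 0, "tx": -415, "ty": -450, "tz": -115, "yaw": 1.158},
    {"grip": 0, "tx": -415, "ty": -450, "tz": -115, "yaw": 1.158},
    {"grip": 0, "tx": -415, "ty": -450, "tz": -115, "yaw": 1.158},
    {"grip": 0, "tx": -415, "ty": -450, "tz": -115, "yaw": 1.158},
    {"grip": 0, "tx": -415, "ty": -450, "tz": -115, "yaw": 1.158},
    {"grip": 0, "tx": -415, "ty": -450, "tz": -115, "yaw": 1.158},
    {"grip": 0, "tx": -415, "ty": -450, "tz": -115, "yaw": 1.158},
    {"grip": 0, "tx": -415, "ty": -450, "tz": -115, "yaw": 1.158},
    {"grip": 0, "tx": -415, "ty": -450, "tz": -115, "yaw": 1.158}
  ]
}}

```text
t: 3.35
ee_pos: [0.4501, -0.0061, 0.3294]
tool_rot: [[0.001, 1.0, -0.0], [1.0, -0.001, 0.0], [0.0, -0.0, -1.0]]
wrist_force: [0.3, 0.7, 0.8]
grip_width: 1.0
grasp_force: 0.0
```

```bash
cat > w.py <<'E'
from h import *
import sys
i=camera_info('wrist'); im=save('wrist',sys.argv[1])
print('TCP px',w2px('wrist',read_state()['ee_pos'],i))
for c in COL:
    for s,ce,m in blobs(im,c,40): print(c,s.tolist(),ce.round(1))
E
python3 w.py w2.png
python3 - <<'E'
from h import *
goto(.45,-.006,.176,0)
i=camera_info('wrist'); print('knob pred',w2px('wrist',(.4503,-.0056,.204),i))
E
```

```text
TCP px [255.67326029 241.77977382]
red [144, 62, 24, 26, 461] [155.6  74.4]
red [245, 173, 22, 27, 424] [255.9 186.8]
t3.4 tx,ty,tz [ -0.6   0.3 153.3] yaw 0.0 pos [ 0.4499 -0.0055  0.3293] ang 0.0
knob pred [256.94496133 190.07663283]
```

View pics/w2.png

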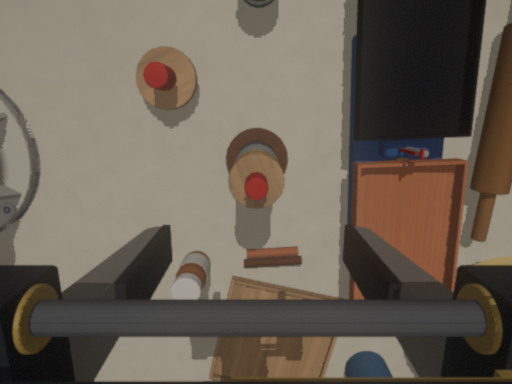

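The wrist view shows the knob top at (256,189), within about 1 mm of the prediction. Next: descend, grip, lift.

Emit:
{"op": "servo_tool", "data": {
  "increments": [
    {"grip": 0.4, "tx": 0, "ty": 0, "tz": 35, "yaw": 0},
    {"grip": 0.4, "tx": 0, "ty": 0, "tz": 70, "yaw": 0},
    {"grip": 0.4, "tx": 0, "ty": 0, "tz": 105, "yaw": 0},
    {"grip": 0.4, "tx": 0, "ty": 0, "tz": 135, "yaw": 0},
    {"grip": 0.4, "tx": 0, "ty": 0, "tz": 152, "yaw": 0},
    {"grip": 0.4, "tx": 0, "ty": 0, "tz": 152, "yaw": 0},
    {"grip": 1, "tx": 0, "ty": 0, "tz": 152, "yaw": 0},
    {"grip": 1, "tx": 0, "ty": 0, "tz": 152, "yaw": 0},
    {"grip": 1, "tx": 0, "ty": 0, "tz": 152, "yaw": 0},
    {"grip": 1, "tx": 0, "ty": 0, "tz": 152, "yaw": 0},
    {"grip": 1, "tx": 0, "ty": 0, "tz": 152, "yaw": 0},
    {"grip": 1, "tx": 0, "ty": 0, "tz": 152, "yaw": 0}
  ],
  "force": 20
}}

```text
t: 4.4
ee_pos: [0.451, -0.0062, 0.1784]
tool_rot: [[0.0, 1.0, 0.002], [1.0, -0.0, -0.0], [-0.0, 0.002, -1.0]]
wrist_force: [-0.3, -0.1, 3.4]
grip_width: 0.231
grasp_force: 20.0
```

Emit:
{"op": "servo_tool", "data": {
  "increments": [
    {"grip": 1, "tx": 0, "ty": 0, "tz": -15, "yaw": 0},
    {"grip": 1, "tx": 0, "ty": 0, "tz": -35, "yaw": 0},
    {"grip": 1, "tx": -20, "ty": 6, "tz": -50, "yaw": 0.03},
    {"grip": 1, "tx": -50, "ty": 15, "tz": -50, "yaw": 0.06},
    {"grip": 1, "tx": -85, "ty": 26, "tz": -50, "yaw": 0.1},
    {"grip": 1, "tx": -120, "ty": 37, "tz": -50, "yaw": 0.14},
    {"grip": 1, "tx": -155, "ty": 48, "tz": -40, "yaw": 0.18},
    {"grip": 1, "tx": -190, "ty": 58, "tz": -20, "yaw": 0.22},
    {"grip": 1, "tx": -225, "ty": 69, "tz": 0, "yaw": 0.232},
    {"grip": 1, "tx": -250, "ty": 77, "tz": 25, "yaw": 0.232},
    {"grip": 1, "tx": -265, "ty": 82, "tz": 55, "yaw": 0.232},
    {"grip": 1, "tx": -267, "ty": 82, "tz": 85, "yaw": 0.232},
    {"grip": 1, "tx": -267, "ty": 82, "tz": 110, "yaw": 0.232},
    {"grip": 1, "tx": -267, "ty": 82, "tz": 130, "yaw": 0.232},
    {"grip": 1, "tx": -267, "ty": 82, "tz": 138, "yaw": 0.232},
    {"grip": 1, "tx": -267, "ty": 82, "tz": 138, "yaw": 0.232}
  ]
}}

```text
t: 5.73
ee_pos: [0.531, -0.2726, 0.0378]
tool_rot: [[0.23, 0.973, -0.003], [0.973, -0.23, 0.002], [0.001, -0.003, -1.0]]
wrist_force: [0.1, -0.1, -0.4]
grip_width: 0.233
grasp_force: 20.0
```

Run:
```python
from h import *
e=-np.radians(13.3)
goto(.533,-.273,.0335,e)
s=save('scene','s2.png');t=save('top','t2.png')
print('red',[b[0].tolist() for b in blobs(t,'red')]);print([b[0].tolist() for b in blobs(s,'red')])
a=np.hstack([cv2.resize(t[130:300,190:400],(420,340)),cv2.resize(s[130:230,120:290],(380,340))])
cv2.imwrite('pics/d.png',a[:,:,::-1])
```

```text
t5.7 tx,ty,tz [0.1 2.  4.2] yaw -0.0 pos [ 0.531  -0.2726  0.0378] ang -13.3
red [[99, 175, 20, 19, 298], [126, 200, 16, 14, 169], [0, 210, 78, 94, 3321], [214, 250, 5, 6, 19]]
[[503, 145, 9, 36, 172], [296, 162, 7, 12, 67], [179, 180, 4, 9, 28], [451, 203, 61, 46, 488], [379, 212, 16, 15, 170], [407, 231, 23, 24, 370]]
```

View pics/d.png

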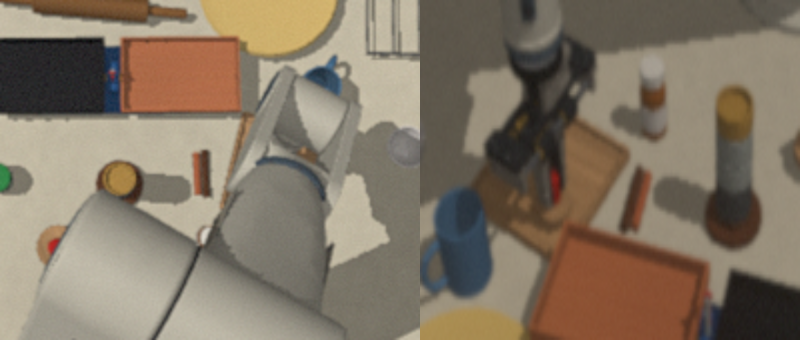

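The cap is over the tray, and the rest of the stack stands intact at (737,160) in the collage. Lower, release, rise.

Emit:
{"op": "servo_tool", "data": {
  "increments": [
    {"grip": 1, "tx": 0, "ty": 2, "tz": 4, "yaw": 0},
    {"grip": 1, "tx": 0, "ty": 2, "tz": 4, "yaw": 0},
    {"grip": 0.4, "tx": 0, "ty": 2, "tz": 4, "yaw": 0},
    {"grip": 0.4, "tx": 0, "ty": 2, "tz": 4, "yaw": 0},
    {"grip": 0.4, "tx": 0, "ty": 2, "tz": 4, "yaw": 0},
    {"grip": 0.3, "tx": 0, "ty": 2, "tz": -20, "yaw": 0},
    {"grip": 0.0, "tx": 0, "ty": 2, "tz": -60, "yaw": 0},
    {"grip": 0, "tx": 0, "ty": 2, "tz": -100, "yaw": 0},
    {"grip": 0, "tx": 0, "ty": 2, "tz": -140, "yaw": 0},
    {"grip": 0, "tx": 0, "ty": 2, "tz": -180, "yaw": 0},
    {"grip": 0, "tx": 0, "ty": 2, "tz": -200, "yaw": 0},
    {"grip": 0, "tx": 0, "ty": 2, "tz": -200, "yaw": 0}
  ]
}}

```text
t: 6.83
ee_pos: [0.5368, -0.2749, 0.2457]
tool_rot: [[0.23, 0.973, 0.008], [0.973, -0.23, -0.004], [-0.002, 0.009, -1.0]]
wrist_force: [0.1, -0.7, -0.1]
grip_width: 0.936
grasp_force: 0.0
```

```bash
cat > w3.py <<'E'
from h import *
goto(.451,-.006,.136,0)
im=save('wrist','w3.png'); print([b[0].tolist() for b in blobs(im,'red')]); i=camera_info('wrist'); print(w2px('wrist',(.533,-.273,.058),i), w2px('wrist',(.533,-.273,.026),i))
E
python3 w3.py
```

```text
t6.8 tx,ty,tz [ 242.2 -146.3  107.9] yaw -0.232 pos [ 0.5368 -0.2749  0.2457] ang -13.3
[[245, 162, 19, 23, 329]]
[252.8403001  176.52925134] [253.01324625 171.28143263]
```

View pics/w3.png

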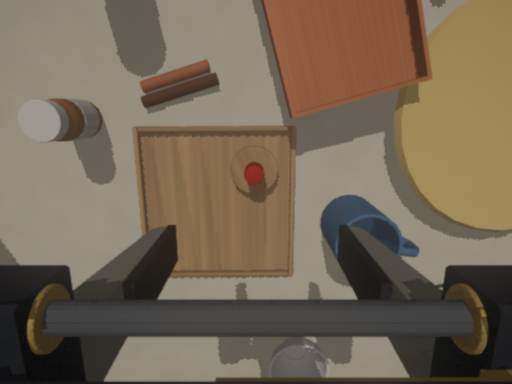

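The cap stands upright in the tray at (254,172). Moving to the brass weight.

Emit:
{"op": "servo_tool", "data": {
  "increments": [
    {"grip": 0, "tx": 30, "ty": -18, "tz": 0, "yaw": -0.03},
    {"grip": 0, "tx": 65, "ty": -39, "tz": 0, "yaw": -0.08},
    {"grip": 0, "tx": 100, "ty": -60, "tz": 0, "yaw": -0.12},
    {"grip": 0, "tx": 135, "ty": -81, "tz": 0, "yaw": -0.16},
    {"grip": 0, "tx": 170, "ty": -102, "tz": 0, "yaw": -0.2},
    {"grip": 0, "tx": 205, "ty": -123, "tz": 0, "yaw": -0.232},
    {"grip": 0, "tx": 230, "ty": -140, "tz": 5, "yaw": -0.232},
    {"grip": 0, "tx": 242, "ty": -146, "tz": 15, "yaw": -0.232},
    {"grip": 0, "tx": 242, "ty": -146, "tz": 40, "yaw": -0.232},
    {"grip": 0, "tx": 242, "ty": -146, "tz": 65, "yaw": -0.232},
    {"grip": 0, "tx": 242, "ty": -146, "tz": 85, "yaw": -0.232},
    {"grip": 0, "tx": 242, "ty": -146, "tz": 95, "yaw": -0.232},
    {"grip": 0, "tx": 242, "ty": -146, "tz": 95, "yaw": -0.232},
    {"grip": 0, "tx": 242, "ty": -146, "tz": 95, "yaw": -0.232}
  ]
}}

```text
t: 8.05
ee_pos: [0.4473, -0.0046, 0.144]
tool_rot: [[0.0, 1.0, -0.002], [1.0, -0.0, 0.0], [0.0, -0.002, -1.0]]
wrist_force: [0.7, 0.7, 0.3]
grip_width: 0.999
grasp_force: 0.0
```

```bash
python3 -c "
from h import *
goto(.451,-.006,.137,0)"
```

```text
t8.1 tx,ty,tz [-1.4  3.7  7. ] yaw -0.0 pos [ 0.4473 -0.0046  0.144 ] ang -0.0
```

Emit:
{"op": "servo_tool", "data": {
  "increments": [
    {"grip": 0, "tx": -1, "ty": 3, "tz": 7, "yaw": 0},
    {"grip": 0, "tx": -1, "ty": 3, "tz": 7, "yaw": 0},
    {"grip": 1, "tx": -1, "ty": 3, "tz": 7, "yaw": 0},
    {"grip": 1, "tx": -1, "ty": 3, "tz": 7, "yaw": 0},
    {"grip": 1, "tx": -1, "ty": 3, "tz": 7, "yaw": 0},
    {"grip": 1, "tx": -1, "ty": 3, "tz": 7, "yaw": 0},
    {"grip": 1, "tx": -1, "ty": 3, "tz": 7, "yaw": 0}
  ],
  "force": 25
}}

```text
t: 8.63
ee_pos: [0.451, -0.0056, 0.1378]
tool_rot: [[0.0, 1.0, 0.0], [1.0, -0.0, -0.0], [-0.0, 0.0, -1.0]]
wrist_force: [-0.7, -0.3, -0.7]
grip_width: 0.657
grasp_force: 0.3
```

Run:
```python
from h import *
b=np.radians(2.3); ey=np.array([-np.sin(b),np.cos(b)]); c=np.array([.6523,-.1113]); g=np.array([.6421,.1387])
for k in(-.06,.06): print('copper',k,c+k*ey)
for k in(-.068,0,.068): print('black',k,g+k*ey)
p=c-.06*ey; goto(*p,.12,b); p=c+.06*ey; goto(*p,.12,b)
```

```text
copper -0.06 [ 0.65470791 -0.17125166]
copper 0.06 [ 0.64989209 -0.05134834]
black -0.068 [0.64482896 0.07075478]
black 0 [0.6421 0.1387]
black 0.068 [0.63937104 0.20664522]
t8.6 tx,ty,tz [-165.7  203.7   17.9] yaw -0.04 pos [ 0.451  -0.0056  0.1378] ang -0.0
t8.6 tx,ty,tz [-45.8 198.9  17.9] yaw -0.04 pos [ 0.451  -0.0056  0.1378] ang -0.0
```

Emit:
{"op": "servo_tool", "data": {
  "increments": [
    {"grip": 1, "tx": 0, "ty": 0, "tz": 0, "yaw": 0},
    {"grip": 1, "tx": 0, "ty": 0, "tz": 0, "yaw": 0},
    {"grip": 1, "tx": 0, "ty": 0, "tz": 0, "yaw": 0},
    {"grip": 1, "tx": 0, "ty": 0, "tz": -10, "yaw": 0},
    {"grip": 1, "tx": 0, "ty": 0, "tz": -25, "yaw": 0},
    {"grip": 1, "tx": -12, "ty": 15, "tz": -35, "yaw": 0},
    {"grip": 1, "tx": -30, "ty": 38, "tz": -35, "yaw": -0.02},
    {"grip": 1, "tx": -50, "ty": 64, "tz": -35, "yaw": -0.04},
    {"grip": 1, "tx": -72, "ty": 91, "tz": -35, "yaw": -0.04},
    {"grip": 1, "tx": -94, "ty": 119, "tz": -35, "yaw": -0.04},
    {"grip": 1, "tx": -116, "ty": 147, "tz": -35, "yaw": -0.04},
    {"grip": 1, "tx": -138, "ty": 175, "tz": -30, "yaw": -0.04},
    {"grip": 1, "tx": -155, "ty": 197, "tz": -15, "yaw": -0.04},
    {"grip": 1, "tx": -160, "ty": 203, "tz": 5, "yaw": -0.04},
    {"grip": 1, "tx": -160, "ty": 203, "tz": 30, "yaw": -0.04},
    {"grip": 1, "tx": -160, "ty": 203, "tz": 50, "yaw": -0.04},
    {"grip": 1, "tx": -160, "ty": 203, "tz": 50, "yaw": -0.04}
  ]
}}

```text
t: 10.05
ee_pos: [0.6511, -0.1651, 0.0835]
tool_rot: [[-0.04, 0.999, -0.007], [0.999, 0.04, 0.002], [0.002, -0.007, -1.0]]
wrist_force: [-1.3, 0.5, -2.2]
grip_width: 0.605
grasp_force: 25.0
```

Run:
```python
from h import *
goto(.6545,-.166,.057,np.radians(2.3)); print(read_state()['grasp_force'])
s=save('scene','s3.png'); cv2.imwrite('pics/e.png',cv2.resize(s[130:260,120:340],(660,390))[:,:,::-1])
```

```text
t10.1 tx,ty,tz [-1.1  3.5 26.5] yaw -0.0 pos [ 0.6511 -0.1651  0.0835] ang 2.3
24.97495733667165
```

View pics/e.png

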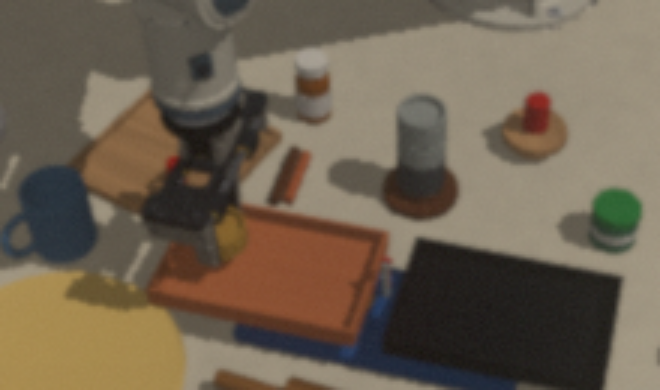

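The brass weight is over the right end of the copper pan at (230,235), and the stack is intact at (420,160).

Emit:
{"op": "servo_tool", "data": {
  "increments": [
    {"grip": 1, "tx": -1, "ty": 3, "tz": 10, "yaw": 0},
    {"grip": 1, "tx": -1, "ty": 3, "tz": 18, "yaw": 0},
    {"grip": 1, "tx": -1, "ty": 3, "tz": 25, "yaw": 0},
    {"grip": 1, "tx": -1, "ty": 3, "tz": 25, "yaw": 0},
    {"grip": 0.25, "tx": -1, "ty": 3, "tz": 25, "yaw": 0},
    {"grip": 0.25, "tx": -1, "ty": 3, "tz": 25, "yaw": 0},
    {"grip": 0.25, "tx": -1, "ty": 3, "tz": 25, "yaw": 0},
    {"grip": 0.25, "tx": -1, "ty": 3, "tz": 10, "yaw": 0},
    {"grip": 0.2, "tx": -1, "ty": 3, "tz": -20, "yaw": 0},
    {"grip": 0, "tx": -1, "ty": 3, "tz": -55, "yaw": 0},
    {"grip": 0, "tx": -1, "ty": 3, "tz": -80, "yaw": 0},
    {"grip": 0, "tx": -1, "ty": 3, "tz": -90, "yaw": 0}
  ]
}}

```text
t: 11.1
ee_pos: [0.659, -0.167, 0.1825]
tool_rot: [[-0.04, 0.999, 0.006], [0.999, 0.04, -0.002], [-0.002, 0.006, -1.0]]
wrist_force: [0.6, 0.0, -0.5]
grip_width: 0.99
grasp_force: 0.0
```

Run:
```python
from h import *
goto(.451,-.006,.103,0)
i=camera_info('wrist'); im=save('wrist','w4.png')
print(w2px('wrist',(.451,-.006,.132),i), w2px('wrist',(.6545,-.166,.076),i))
```

```text
t11.1 tx,ty,tz [ 169.3 -201.9   78. ] yaw 0.04 pos [ 0.659  -0.167   0.1825] ang 2.3
[-111.08974518  -79.03547759] [250.16769664 193.33259012]
```

View pics/w4.png

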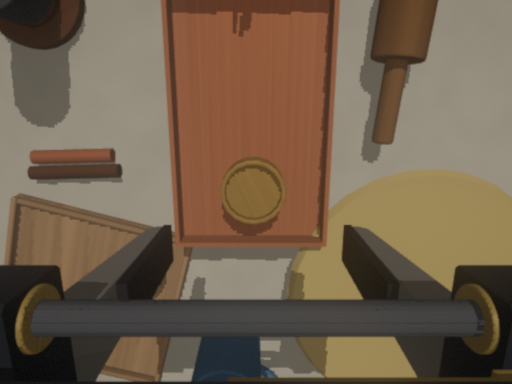

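The brass weight stands well at (252,190). Moving to w200b.

Emit:
{"op": "servo_tool", "data": {
  "increments": [
    {"grip": 0, "tx": 20, "ty": -24, "tz": 0, "yaw": 0},
    {"grip": 0, "tx": 45, "ty": -54, "tz": 0, "yaw": 0.04},
    {"grip": 0, "tx": 70, "ty": -84, "tz": 0, "yaw": 0.04},
    {"grip": 0, "tx": 95, "ty": -114, "tz": 0, "yaw": 0.04},
    {"grip": 0, "tx": 120, "ty": -144, "tz": 0, "yaw": 0.04},
    {"grip": 0, "tx": 145, "ty": -174, "tz": 0, "yaw": 0.04},
    {"grip": 0, "tx": 162, "ty": -194, "tz": 0, "yaw": 0.04},
    {"grip": 0, "tx": 168, "ty": -200, "tz": 8, "yaw": 0.04},
    {"grip": 0, "tx": 168, "ty": -200, "tz": 30, "yaw": 0.04},
    {"grip": 0, "tx": 168, "ty": -200, "tz": 50, "yaw": 0.04},
    {"grip": 0, "tx": 168, "ty": -200, "tz": 64, "yaw": 0.04},
    {"grip": 0, "tx": 168, "ty": -200, "tz": 64, "yaw": 0.04},
    {"grip": 0, "tx": 168, "ty": -200, "tz": 64, "yaw": 0.04},
    {"grip": 0, "tx": 168, "ty": -200, "tz": 64, "yaw": 0.04}
  ]
}}

```text
t: 12.32
ee_pos: [0.4509, -0.0068, 0.1136]
tool_rot: [[0.0, 1.0, 0.0], [1.0, -0.0, -0.0], [-0.0, 0.0, -1.0]]
wrist_force: [-0.6, 0.2, -0.8]
grip_width: 1.0
grasp_force: 0.0
```

```bash
python3 -c "
from h import *
goto(.451,-.006,.104,0)"
```

```text
t12.3 tx,ty,tz [0.8 0.1 9.6] yaw -0.0 pos [ 0.4509 -0.0068  0.1136] ang -0.0
```

Emit:
{"op": "servo_tool", "data": {
  "increments": [
    {"grip": 0, "tx": 1, "ty": 0, "tz": 9, "yaw": 0},
    {"grip": 0, "tx": 1, "ty": 0, "tz": 9.5, "yaw": 0},
    {"grip": 1, "tx": 1, "ty": 0, "tz": 9.5, "yaw": 0},
    {"grip": 1, "tx": 1, "ty": 0, "tz": 9.5, "yaw": 0},
    {"grip": 1, "tx": 1, "ty": 0, "tz": 9.5, "yaw": 0},
    {"grip": 1, "tx": 1, "ty": 0, "tz": 9.5, "yaw": 0},
    {"grip": 1, "tx": 1, "ty": 0, "tz": 9.5, "yaw": 0},
    {"grip": 1, "tx": 1, "ty": 0, "tz": 9.5, "yaw": 0},
    {"grip": 1, "tx": 1, "ty": 0, "tz": 9.5, "yaw": 0},
    {"grip": 1, "tx": 1, "ty": 0, "tz": 9.5, "yaw": 0}
  ],
  "force": 30
}}

```text
t: 13.15
ee_pos: [0.4502, -0.0056, 0.1042]
tool_rot: [[0.0, 1.0, -0.0], [1.0, -0.0, -0.0], [-0.0, -0.0, -1.0]]
wrist_force: [-1.6, 0.5, 3.3]
grip_width: 0.604
grasp_force: 30.0
```

Emit:
{"op": "servo_tool", "data": {
  "increments": [
    {"grip": 1, "tx": 0, "ty": 0, "tz": -10, "yaw": 0},
    {"grip": 1, "tx": 0, "ty": 0, "tz": -25, "yaw": 0},
    {"grip": 1, "tx": -15, "ty": 0, "tz": -40, "yaw": 0},
    {"grip": 1, "tx": -40, "ty": 0, "tz": -45, "yaw": 0.05},
    {"grip": 1, "tx": -70, "ty": 0, "tz": -45, "yaw": 0.1},
    {"grip": 1, "tx": -100, "ty": 0, "tz": -45, "yaw": 0.15},
    {"grip": 1, "tx": -130, "ty": 0, "tz": -45, "yaw": 0.2},
    {"grip": 1, "tx": -160, "ty": 0, "tz": -45, "yaw": 0.232},
    {"grip": 1, "tx": -190, "ty": 0, "tz": -35, "yaw": 0.232},
    {"grip": 1, "tx": -220, "ty": 0, "tz": -15, "yaw": 0.232},
    {"grip": 1, "tx": -240, "ty": 0, "tz": 10, "yaw": 0.232},
    {"grip": 1, "tx": -248, "ty": 0, "tz": 35, "yaw": 0.232},
    {"grip": 1, "tx": -248, "ty": 0, "tz": 60, "yaw": 0.232},
    {"grip": 1, "tx": -248, "ty": 0, "tz": 70, "yaw": 0.232},
    {"grip": 1, "tx": -248, "ty": 0, "tz": 70, "yaw": 0.232},
    {"grip": 1, "tx": -248, "ty": 0, "tz": 70, "yaw": 0.232}
  ]
}}

```text
t: 14.48
ee_pos: [0.4504, -0.2533, 0.0345]
tool_rot: [[0.23, 0.973, -0.001], [0.973, -0.23, 0.0], [0.0, -0.001, -1.0]]
wrist_force: [0.0, -1.0, -2.7]
grip_width: 0.603
grasp_force: 30.0
```

Run:
```python
from h import *
goto(.4516,-.2535,.021,-np.radians(13.3))
s=save('scene','s5.png'); cv2.imwrite('pics/f.png',cv2.resize(s[130:260,120:340],(660,390))[:,:,::-1])
```

```text
t14.5 tx,ty,tz [ 0.1  1.2 13.5] yaw 0.0 pos [ 0.4504 -0.2533  0.0345] ang -13.3
```

View pics/f.png

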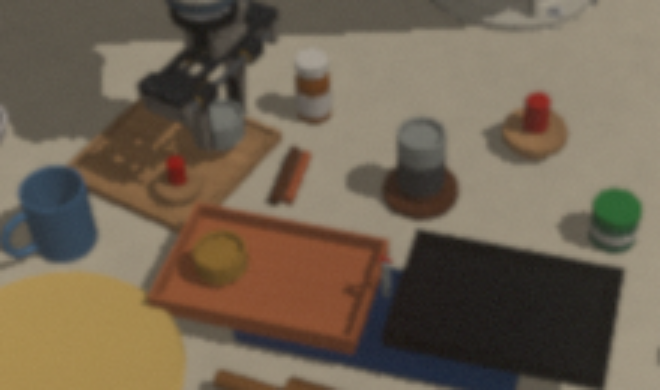

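w200b hangs over the tray's near-left slot at (220,125), the cap stands at (176,178), and the lower stack is intact.

Emit:
{"op": "servo_tool", "data": {
  "increments": [
    {"grip": 1, "tx": 0, "ty": 1, "tz": 8, "yaw": 0},
    {"grip": 1, "tx": 0, "ty": 1, "tz": 14, "yaw": 0},
    {"grip": 1, "tx": 0, "ty": 1, "tz": 14, "yaw": 0},
    {"grip": 0.25, "tx": 0, "ty": 1, "tz": 14, "yaw": 0},
    {"grip": 0.25, "tx": 0, "ty": 1, "tz": 14, "yaw": 0},
    {"grip": 0.25, "tx": 0, "ty": 1, "tz": 14, "yaw": 0},
    {"grip": 0.25, "tx": 0, "ty": 1, "tz": 0, "yaw": 0},
    {"grip": 0.2, "tx": 0, "ty": 1, "tz": -30, "yaw": 0},
    {"grip": 0, "tx": 0, "ty": 1, "tz": -65, "yaw": 0},
    {"grip": 0, "tx": 0, "ty": 1, "tz": -100, "yaw": 0},
    {"grip": 0, "tx": 0, "ty": 1, "tz": -120, "yaw": 0},
    {"grip": 0, "tx": 0, "ty": 1, "tz": -120, "yaw": 0}
  ]
}}

```text
t: 15.53
ee_pos: [0.4538, -0.2552, 0.1588]
tool_rot: [[0.23, 0.973, 0.007], [0.973, -0.23, -0.004], [-0.002, 0.007, -1.0]]
wrist_force: [0.7, -0.1, 0.2]
grip_width: 0.998
grasp_force: 0.0
```

```bash
python3 -c "
from h import *
goto(.451,-.006,.070,0)"
```

```text
t15.5 tx,ty,tz [242.1 -60.6  87.9] yaw -0.232 pos [ 0.4538 -0.2552  0.1588] ang -13.3
```

Emit:
{"op": "servo_tool", "data": {
  "increments": [
    {"grip": 0, "tx": 30, "ty": -7, "tz": 0, "yaw": -0.03},
    {"grip": 0, "tx": 65, "ty": -16, "tz": 0, "yaw": -0.07},
    {"grip": 0, "tx": 100, "ty": -25, "tz": 0, "yaw": -0.12},
    {"grip": 0, "tx": 135, "ty": -33, "tz": 0, "yaw": -0.16},
    {"grip": 0, "tx": 170, "ty": -42, "tz": 0, "yaw": -0.2},
    {"grip": 0, "tx": 205, "ty": -50, "tz": 0, "yaw": -0.232},
    {"grip": 0, "tx": 230, "ty": -57, "tz": 5, "yaw": -0.232},
    {"grip": 0, "tx": 241, "ty": -59, "tz": 15, "yaw": -0.232},
    {"grip": 0, "tx": 241, "ty": -59, "tz": 40, "yaw": -0.232},
    {"grip": 0, "tx": 241, "ty": -59, "tz": 65, "yaw": -0.232},
    {"grip": 0, "tx": 241, "ty": -59, "tz": 77, "yaw": -0.232},
    {"grip": 0, "tx": 241, "ty": -59, "tz": 77, "yaw": -0.232},
    {"grip": 0, "tx": 241, "ty": -59, "tz": 77, "yaw": -0.232},
    {"grip": 0, "tx": 241, "ty": -59, "tz": 77, "yaw": -0.232}
  ]
}}

```text
t: 16.7
ee_pos: [0.4495, -0.0061, 0.0773]
tool_rot: [[0.0, 1.0, 0.0], [1.0, -0.0, -0.0], [-0.0, 0.0, -1.0]]
wrist_force: [-1.0, -0.7, -0.3]
grip_width: 1.002
grasp_force: 0.0
```

```bash
python3 -c "
from h import *
goto(.451,-.006,.070,0)"
```

```text
t16.7 tx,ty,tz [0.1 1.5 7.3] yaw -0.0 pos [ 0.4495 -0.0061  0.0773] ang -0.0
```

Emit:
{"op": "servo_tool", "data": {
  "increments": [
    {"grip": 0, "tx": 0, "ty": 1, "tz": 7, "yaw": 0},
    {"grip": 0, "tx": 0, "ty": 1, "tz": 7, "yaw": 0},
    {"grip": 1, "tx": 0, "ty": 1, "tz": 7, "yaw": 0},
    {"grip": 1, "tx": 0, "ty": 1, "tz": 7, "yaw": 0},
    {"grip": 1, "tx": 0, "ty": 1, "tz": 7, "yaw": 0},
    {"grip": 1, "tx": 0, "ty": 1, "tz": 7, "yaw": 0},
    {"grip": 1, "tx": 0, "ty": 1, "tz": 7, "yaw": 0},
    {"grip": 1, "tx": 0, "ty": 1, "tz": 7, "yaw": 0},
    {"grip": 1, "tx": 0, "ty": 1, "tz": 7, "yaw": 0},
    {"grip": 1, "tx": 0, "ty": 1, "tz": 7, "yaw": 0}
  ]
}}

```text
t: 17.53
ee_pos: [0.4501, -0.0057, 0.0701]
tool_rot: [[-0.0, 1.0, -0.0], [1.0, 0.0, -0.0], [-0.0, -0.0, -1.0]]
wrist_force: [-1.0, -0.4, 2.7]
grip_width: 0.606
grasp_force: 30.0
```

Emit:
{"op": "servo_tool", "data": {
  "increments": [
    {"grip": 1, "tx": 0, "ty": 0, "tz": -10, "yaw": 0},
    {"grip": 1, "tx": 0, "ty": 0, "tz": -30, "yaw": 0},
    {"grip": 1, "tx": -15, "ty": 3, "tz": -50, "yaw": 0},
    {"grip": 1, "tx": -40, "ty": 7, "tz": -60, "yaw": 0.05},
    {"grip": 1, "tx": -75, "ty": 13, "tz": -60, "yaw": 0.1},
    {"grip": 1, "tx": -110, "ty": 19, "tz": -60, "yaw": 0.15},
    {"grip": 1, "tx": -145, "ty": 25, "tz": -60, "yaw": 0.2},
    {"grip": 1, "tx": -180, "ty": 32, "tz": -60, "yaw": 0.232},
    {"grip": 1, "tx": -215, "ty": 38, "tz": -60, "yaw": 0.232},
    {"grip": 1, "tx": -250, "ty": 44, "tz": -60, "yaw": 0.232},
    {"grip": 1, "tx": -285, "ty": 50, "tz": -60, "yaw": 0.232},
    {"grip": 1, "tx": -320, "ty": 56, "tz": -55, "yaw": 0.232},
    {"grip": 1, "tx": -342, "ty": 60, "tz": -40, "yaw": 0.232},
    {"grip": 1, "tx": -352, "ty": 63, "tz": -20, "yaw": 0.232},
    {"grip": 1, "tx": -352, "ty": 63, "tz": 10, "yaw": 0.232},
    {"grip": 1, "tx": -352, "ty": 63, "tz": 33, "yaw": 0.232},
    {"grip": 1, "tx": -352, "ty": 63, "tz": 38, "yaw": 0.232},
    {"grip": 1, "tx": -352, "ty": 63, "tz": 38, "yaw": 0.232},
    {"grip": 1, "tx": -352, "ty": 63, "tz": 38, "yaw": 0.232}
  ]
}}

```text
t: 19.12
ee_pos: [0.5137, -0.3578, 0.033]
tool_rot: [[0.23, 0.973, 0.0], [0.973, -0.23, -0.0], [-0.0, 0.0, -1.0]]
wrist_force: [0.5, -0.7, -1.3]
grip_width: 0.607
grasp_force: 30.0
```

Run:
```python
from h import *
goto(.5132,-.3585,.021,-np.radians(13.3))
```

```text
t19.1 tx,ty,tz [-0.8 -0.3 12. ] yaw 0.0 pos [ 0.5137 -0.3578  0.033 ] ang -13.3
```

Emit:
{"op": "servo_tool", "data": {
  "increments": [
    {"grip": 1, "tx": 0, "ty": 0, "tz": 7, "yaw": 0},
    {"grip": 1, "tx": 0, "ty": 0, "tz": 12, "yaw": 0},
    {"grip": 1, "tx": 0, "ty": 0, "tz": 12, "yaw": 0},
    {"grip": 0.25, "tx": 0, "ty": 0, "tz": 12, "yaw": 0},
    {"grip": 0.25, "tx": 0, "ty": 0, "tz": 12, "yaw": 0},
    {"grip": 0.25, "tx": 0, "ty": 0, "tz": 12, "yaw": 0},
    {"grip": 0.25, "tx": 0, "ty": 0, "tz": 0, "yaw": 0},
    {"grip": 0.2, "tx": 0, "ty": 0, "tz": -30, "yaw": 0},
    {"grip": 0, "tx": 0, "ty": 0, "tz": -65, "yaw": 0},
    {"grip": 0, "tx": 0, "ty": 0, "tz": -100, "yaw": 0},
    {"grip": 0, "tx": 0, "ty": 0, "tz": -120, "yaw": 0},
    {"grip": 0, "tx": 0, "ty": 0, "tz": -120, "yaw": 0}
  ]
}}

```text
t: 20.12
ee_pos: [0.5159, -0.3595, 0.1586]
tool_rot: [[0.23, 0.973, 0.007], [0.973, -0.23, -0.005], [-0.003, 0.008, -1.0]]
wrist_force: [1.4, -0.8, -0.8]
grip_width: 1.0
grasp_force: 0.0
```

```bash
python3 -c "
from h import *
goto(.451,-.006,.036,0)"
```

```text
t20.1 tx,ty,tz [ 329.5 -145.5  120.3] yaw -0.232 pos [ 0.5159 -0.3595  0.1586] ang -13.3
```

Emit:
{"op": "servo_tool", "data": {
  "increments": [
    {"grip": 0, "tx": 30, "ty": -13, "tz": 0, "yaw": -0.03},
    {"grip": 0, "tx": 65, "ty": -29, "tz": 0, "yaw": -0.07},
    {"grip": 0, "tx": 100, "ty": -44, "tz": 0, "yaw": -0.12},
    {"grip": 0, "tx": 135, "ty": -60, "tz": 0, "yaw": -0.16},
    {"grip": 0, "tx": 170, "ty": -75, "tz": 0, "yaw": -0.2},
    {"grip": 0, "tx": 205, "ty": -90, "tz": 0, "yaw": -0.232},
    {"grip": 0, "tx": 240, "ty": -106, "tz": 0, "yaw": -0.232},
    {"grip": 0, "tx": 275, "ty": -121, "tz": 5, "yaw": -0.232},
    {"grip": 0, "tx": 308, "ty": -136, "tz": 15, "yaw": -0.232},
    {"grip": 0, "tx": 328, "ty": -144, "tz": 40, "yaw": -0.232},
    {"grip": 0, "tx": 328, "ty": -144, "tz": 70, "yaw": -0.232},
    {"grip": 0, "tx": 328, "ty": -144, "tz": 95, "yaw": -0.232},
    {"grip": 0, "tx": 328, "ty": -144, "tz": 107, "yaw": -0.232},
    {"grip": 0, "tx": 328, "ty": -144, "tz": 107, "yaw": -0.232},
    {"grip": 0, "tx": 328, "ty": -144, "tz": 107, "yaw": -0.232},
    {"grip": 0, "tx": 328, "ty": -144, "tz": 107, "yaw": -0.232}
  ]
}}

```text
t: 21.45
ee_pos: [0.449, -0.0055, 0.0458]
tool_rot: [[0.0, 1.0, 0.001], [1.0, -0.0, -0.0], [-0.0, 0.001, -1.0]]
wrist_force: [1.2, -0.0, -0.5]
grip_width: 1.0
grasp_force: 0.0
```

```bash
python3 -c "
from h import *
goto(.451,-.006,.036,0)
b=np.radians(2.3); goto(.651,-.061,.12,b)"
```

```text
t21.4 tx,ty,tz [-0.5  2.   9.8] yaw -0.0 pos [ 0.449  -0.0055  0.0458] ang -0.0
t21.4 tx,ty,tz [-55.5 202.  -74. ] yaw -0.04 pos [ 0.449  -0.0055  0.0458] ang -0.0
```

Emit:
{"op": "servo_tool", "data": {
  "increments": [
    {"grip": 0, "tx": 0, "ty": 2, "tz": 9, "yaw": 0},
    {"grip": 0, "tx": 0, "ty": 2, "tz": 9.5, "yaw": 0},
    {"grip": 1, "tx": 0, "ty": 2, "tz": 9.5, "yaw": 0},
    {"grip": 1, "tx": 0, "ty": 2, "tz": 9.5, "yaw": 0},
    {"grip": 1, "tx": 0, "ty": 2, "tz": 9.5, "yaw": 0},
    {"grip": 1, "tx": 0, "ty": 2, "tz": 9.5, "yaw": 0},
    {"grip": 1, "tx": 0, "ty": 2, "tz": 9.5, "yaw": 0},
    {"grip": 1, "tx": 0, "ty": 2, "tz": 9.5, "yaw": 0},
    {"grip": 1, "tx": 0, "ty": 2, "tz": 9.5, "yaw": 0},
    {"grip": 1, "tx": 0, "ty": 2, "tz": 9.5, "yaw": 0}
  ],
  "force": 45
}}

```text
t: 22.28
ee_pos: [0.4498, -0.0054, 0.0356]
tool_rot: [[-0.0, 1.0, -0.001], [1.0, 0.0, -0.0], [-0.0, -0.001, -1.0]]
wrist_force: [-3.8, -0.9, 5.4]
grip_width: 0.599
grasp_force: 45.0
```

Emit:
{"op": "servo_tool", "data": {
  "increments": [
    {"grip": 1, "tx": 0, "ty": 0, "tz": -10, "yaw": 0},
    {"grip": 1, "tx": 0, "ty": 0, "tz": -30, "yaw": 0},
    {"grip": 1, "tx": 0, "ty": 0, "tz": -60, "yaw": 0},
    {"grip": 1, "tx": -3, "ty": 10, "tz": -85, "yaw": 0},
    {"grip": 1, "tx": -10, "ty": 35, "tz": -94, "yaw": -0.02},
    {"grip": 1, "tx": -18, "ty": 65, "tz": -94, "yaw": -0.04},
    {"grip": 1, "tx": -27, "ty": 98, "tz": -94, "yaw": -0.04},
    {"grip": 1, "tx": -36, "ty": 131, "tz": -94, "yaw": -0.04},
    {"grip": 1, "tx": -45, "ty": 164, "tz": -94, "yaw": -0.04},
    {"grip": 1, "tx": -52, "ty": 188, "tz": -94, "yaw": -0.04},
    {"grip": 1, "tx": -55, "ty": 199, "tz": -85, "yaw": -0.04},
    {"grip": 1, "tx": -55, "ty": 199, "tz": -65, "yaw": -0.04},
    {"grip": 1, "tx": -55, "ty": 199, "tz": -48, "yaw": -0.04},
    {"grip": 1, "tx": -55, "ty": 199, "tz": -40, "yaw": -0.04},
    {"grip": 1, "tx": -55, "ty": 199, "tz": -40, "yaw": -0.04},
    {"grip": 1, "tx": -55, "ty": 199, "tz": -40, "yaw": -0.04}
  ]
}}

```text
t: 23.62
ee_pos: [0.6493, -0.0603, 0.0756]
tool_rot: [[-0.04, 0.999, -0.001], [0.999, 0.04, 0.0], [0.0, -0.001, -1.0]]
wrist_force: [-0.3, 0.9, -4.7]
grip_width: 0.6
grasp_force: 45.0
```

Run:
```python
from h import *
goto(.650,-.061,.0625,np.radians(2.3))
```

```text
t23.6 tx,ty,tz [-0.8  0.7 13.1] yaw -0.0 pos [ 0.6493 -0.0603  0.0756] ang 2.3
```

Emit:
{"op": "servo_tool", "data": {
  "increments": [
    {"grip": 1, "tx": 0, "ty": 0, "tz": 7, "yaw": 0},
    {"grip": 1, "tx": 0, "ty": 0, "tz": 13, "yaw": 0},
    {"grip": 1, "tx": 0, "ty": 0, "tz": 13, "yaw": 0},
    {"grip": 0.25, "tx": 0, "ty": 0, "tz": 13, "yaw": 0},
    {"grip": 0.25, "tx": 0, "ty": 0, "tz": 13, "yaw": 0},
    {"grip": 0.25, "tx": 0, "ty": 0, "tz": 13, "yaw": 0},
    {"grip": 0.25, "tx": 0, "ty": 0, "tz": 0, "yaw": 0},
    {"grip": 0.2, "tx": 0, "ty": 0, "tz": -30, "yaw": 0},
    {"grip": 0, "tx": 0, "ty": 0, "tz": -65, "yaw": 0},
    {"grip": 0, "tx": 0, "ty": 0, "tz": -100, "yaw": 0},
    {"grip": 0, "tx": 0, "ty": 0, "tz": -130, "yaw": 0},
    {"grip": 0, "tx": 0, "ty": 0, "tz": -130, "yaw": 0}
  ]
}}

```text
t: 24.62
ee_pos: [0.6534, -0.0607, 0.2143]
tool_rot: [[-0.04, 0.999, 0.012], [0.999, 0.04, -0.001], [-0.002, 0.011, -1.0]]
wrist_force: [1.1, 0.7, 0.8]
grip_width: 1.001
grasp_force: 0.0
```

```bash
cat > tins.py <<'E'
from h import *
import sys
t=save('top',sys.argv[1]+'t.png'); s=save('scene',sys.argv[1]+'s.png')
for n,c,h,p in (('green','green',.052,(.455,.2225)),('blue','blue',.06,(.605,.364)),('red','red',.064,(.493,.421))):
    T=[b[0].tolist() for b in blobs(t,c,90)]; S=[b[0].tolist() for b in blobs(s,c,90)]; print(n,T,S)
    # pair near expected
    pt=w2px('top',(*p,h)); ps=w2px('scene',(*p,h))
    d=lambda b,q:np.hypot(b[0]+b[2]/2-q[0],b[1]+b[3]/2-q[1])
    T=[b for b in T if b[2]<19]; S=[b for b in S if b[2]<20]
    if T and S: print(fittin(min(T,key=lambda b:d(b,pt)),min(S,key=lambda b:d(b,ps)),h,.028,p))
cv2.imwrite('pics/'+sys.argv[1]+'.png',np.hstack([cv2.resize(t[130:290,90:400],(465,240)),cv2.resize(s[130:290,100:430],(335,240))])[:,:,::-1])
E
python3 tins.py k1; python3 -c "
from h import *
goto(.455,.2225,.3,np.radians(2.3))"
```

```text
green [[181, 212, 14, 14, 158]] [[319, 194, 14, 12, 132]]
(array([0.4552, 0.2225, 0.0517]), np.float64(6.97))
blue [[144, 170, 15, 14, 157]] [[357, 236, 16, 14, 173]]
(array([0.6054, 0.3637, 0.06  ]), np.float64(6.45))
red [[99, 175, 20, 19, 301], [126, 200, 16, 14, 167], [0, 210, 78, 94, 3323]] [[504, 147, 8, 34, 164], [452, 206, 60, 43, 490], [379, 212, 16, 15, 173], [407, 231, 23, 23, 372]]
(array([0.4925, 0.4202, 0.0568]), np.float64(6.0))
t24.7 tx,ty,tz [ 290.5 -183.8  -92.5] yaw -0.0 pos [ 0.6507 -0.0605  0.2085] ang 2.3
```

View pics/k1.png

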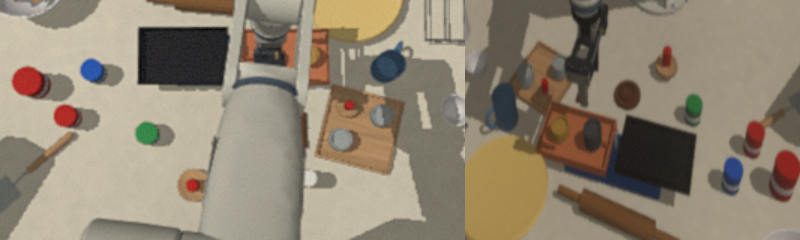

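Weights are placed: brass and steel in the copper pan, cap and both 200 g in the tray at (350,120), and the tins haven't moved. Green tin next.

Emit:
{"op": "servo_tool", "data": {
  "increments": [
    {"grip": 0, "tx": 30, "ty": -19, "tz": 0, "yaw": 0},
    {"grip": 0, "tx": 65, "ty": -41, "tz": 0, "yaw": 0},
    {"grip": 0, "tx": 100, "ty": -63, "tz": 0, "yaw": 0},
    {"grip": 0, "tx": 135, "ty": -85, "tz": 0, "yaw": 0},
    {"grip": 0, "tx": 170, "ty": -107, "tz": 0, "yaw": 0},
    {"grip": 0, "tx": 205, "ty": -130, "tz": 0, "yaw": 0},
    {"grip": 0, "tx": 240, "ty": -152, "tz": 10, "yaw": 0},
    {"grip": 0, "tx": 270, "ty": -171, "tz": 25, "yaw": 0},
    {"grip": 0, "tx": 290, "ty": -184, "tz": 40, "yaw": 0},
    {"grip": 0, "tx": 290, "ty": -184, "tz": 40, "yaw": 0},
    {"grip": 0, "tx": 290, "ty": -184, "tz": 40, "yaw": 0},
    {"grip": 0, "tx": 290, "ty": -184, "tz": 40, "yaw": 0}
  ]
}}

```text
t: 25.72
ee_pos: [0.4543, 0.2217, 0.1654]
tool_rot: [[-0.041, 0.999, -0.0], [0.999, 0.041, -0.001], [-0.001, -0.0, -1.0]]
wrist_force: [0.6, -0.6, 1.0]
grip_width: 0.998
grasp_force: 0.0
```

```bash
cat > wt.py <<'E'
from h import *
import sys
c,h,x,y=sys.argv[1],*map(float,sys.argv[2:5])
i=camera_info('wrist'); im=save('wrist','wt_%s.png'%c)
k=cyl('wrist',x,y,h-.001,h,.028,i); print('pred top face',k.min(0).round(),k.max(0).round())
B=[b[0] for b in blobs(im,c,300)]; print([b.tolist() for b in B])
f=k.mean(0); b=min(B,key=lambda b:abs(b[0]+b[2]/2-f[0])+abs(b[1]+b[3]/2-f[1]))
o=np.array([b[0]-.5,b[0]+b[2]-.5,b[1]-.5,b[1]+b[3]-.5])
def cost(p):
    k=cyl('wrist',p[0],p[1],p[2],h,.028,i); return np.sum((np.array([k[:,0].min(),k[:,0].max(),k[:,1].min(),k[:,1].max()])-o)**2)
q=minimize(cost,[x,y,h*.7],method='Nelder-Mead',options=dict(xatol=1e-5,fatol=1e-4,maxiter=2000)); print(q.x.round(4),q.fun)
goto(q.x[0],q.x[1],float(sys.argv[5]),np.radians(2.3))
E
python3 wt.py green .052 .455 .2225 .02
```

```text
pred top face [225. 159.] [290. 223.]
[[224, 161, 62, 61, 2923]]
[0.4526 0.2225 0.052 ] 10.042861585039645
t25.8 tx,ty,tz [  1.2  -2.2 145.8] yaw -0.0 pos [0.4548 0.2215 0.1658] ang 2.3
```

Emit:
{"op": "servo_tool", "data": {
  "increments": [
    {"grip": 0, "tx": 1, "ty": -1, "tz": 30, "yaw": 0},
    {"grip": 0, "tx": 1, "ty": -1, "tz": 65, "yaw": 0},
    {"grip": 0, "tx": 1, "ty": -1, "tz": 100, "yaw": 0},
    {"grip": 0, "tx": 1, "ty": -1, "tz": 130, "yaw": 0},
    {"grip": 0, "tx": 1, "ty": -1, "tz": 145, "yaw": 0},
    {"grip": 0, "tx": 1, "ty": -1, "tz": 145, "yaw": 0},
    {"grip": 1, "tx": 1, "ty": -1, "tz": 145, "yaw": 0},
    {"grip": 1, "tx": 1, "ty": -1, "tz": 145, "yaw": 0},
    {"grip": 1, "tx": 1, "ty": -1, "tz": 145, "yaw": 0},
    {"grip": 1, "tx": 1, "ty": -1, "tz": 145, "yaw": 0},
    {"grip": 1, "tx": 1, "ty": -1, "tz": 145, "yaw": 0},
    {"grip": 1, "tx": 1, "ty": -1, "tz": 145, "yaw": 0},
    {"grip": 1, "tx": 1, "ty": -1, "tz": 145, "yaw": 0},
    {"grip": 1, "tx": 1, "ty": -1, "tz": 145, "yaw": 0}
  ],
  "force": 25
}}

```text
t: 26.93
ee_pos: [0.4535, 0.2232, 0.0214]
tool_rot: [[-0.04, 0.999, 0.001], [0.999, 0.04, 0.0], [0.0, 0.001, -1.0]]
wrist_force: [-0.5, -1.3, 8.0]
grip_width: 0.6
grasp_force: 25.0
```

```bash
python3 -c "
from h import *
goto(.6448,.0708,.11,np.radians(2.3))"
```

```text
t26.9 tx,ty,tz [-160.   185.1  -88.5] yaw 0.0 pos [0.4535 0.2232 0.0214] ang 2.3
```

Emit:
{"op": "servo_tool", "data": {
  "increments": [
    {"grip": 1, "tx": 0, "ty": 0, "tz": -20, "yaw": 0},
    {"grip": 1, "tx": 0, "ty": 0, "tz": -50, "yaw": 0},
    {"grip": 1, "tx": 0, "ty": 0, "tz": -85, "yaw": 0},
    {"grip": 1, "tx": -8, "ty": 9, "tz": -115, "yaw": 0},
    {"grip": 1, "tx": -25, "ty": 29, "tz": -130, "yaw": 0},
    {"grip": 1, "tx": -48, "ty": 55, "tz": -130, "yaw": 0},
    {"grip": 1, "tx": -72, "ty": 83, "tz": -130, "yaw": 0},
    {"grip": 1, "tx": -96, "ty": 111, "tz": -130, "yaw": 0},
    {"grip": 1, "tx": -120, "ty": 139, "tz": -130, "yaw": 0},
    {"grip": 1, "tx": -144, "ty": 167, "tz": -128, "yaw": 0},
    {"grip": 1, "tx": -158, "ty": 182, "tz": -115, "yaw": 0},
    {"grip": 1, "tx": -160, "ty": 185, "tz": -95, "yaw": 0},
    {"grip": 1, "tx": -160, "ty": 185, "tz": -80, "yaw": 0},
    {"grip": 1, "tx": -160, "ty": 185, "tz": -75, "yaw": 0},
    {"grip": 1, "tx": -160, "ty": 185, "tz": -75, "yaw": 0},
    {"grip": 1, "tx": -160, "ty": 185, "tz": -75, "yaw": 0}
  ]
}}

```text
t: 28.27
ee_pos: [0.6442, 0.0708, 0.0959]
tool_rot: [[-0.04, 0.999, -0.0], [0.999, 0.04, -0.0], [-0.0, -0.0, -1.0]]
wrist_force: [0.2, 0.0, -1.3]
grip_width: 0.6
grasp_force: 25.0
```

```bash
python3 -c "
from h import *
goto(.6448,.0708,.086,np.radians(2.3)); print(read_state()['wrist_force'])"
```

```text
t28.3 tx,ty,tz [-0.   0.6  9.9] yaw 0.0 pos [0.6442 0.0708 0.0959] ang 2.3
[ 0.2293698   0.0059438  -1.28437311]
```

Emit:
{"op": "servo_tool", "data": {
  "increments": [
    {"grip": 1, "tx": 0, "ty": 0, "tz": 5, "yaw": 0},
    {"grip": 1, "tx": 0, "ty": 0, "tz": 9.5, "yaw": 0},
    {"grip": 1, "tx": 0, "ty": 0, "tz": 10, "yaw": 0},
    {"grip": 1, "tx": 0, "ty": 0, "tz": 10, "yaw": 0}
  ]
}}

```text
t: 28.6
ee_pos: [0.6442, 0.0707, 0.0856]
tool_rot: [[-0.04, 0.999, -0.0], [0.999, 0.04, -0.0], [-0.0, -0.0, -1.0]]
wrist_force: [-0.6, 0.6, -0.5]
grip_width: 0.603
grasp_force: 25.0
```

Touching. Release and rise.

Emit:
{"op": "servo_tool", "data": {
  "increments": [
    {"grip": 0.25, "tx": 0, "ty": 0, "tz": 0, "yaw": 0},
    {"grip": 0.25, "tx": 0, "ty": 0, "tz": 0, "yaw": 0},
    {"grip": 0.25, "tx": 0, "ty": 0, "tz": 0, "yaw": 0},
    {"grip": 0.25, "tx": 0, "ty": 0, "tz": -12, "yaw": 0},
    {"grip": 0.2, "tx": 0, "ty": 0, "tz": -40, "yaw": 0},
    {"grip": 0, "tx": 0, "ty": 0, "tz": -75, "yaw": 0},
    {"grip": 0, "tx": 0, "ty": 0, "tz": -105, "yaw": 0},
    {"grip": 0, "tx": 0, "ty": 0, "tz": -110, "yaw": 0}
  ]
}}

```text
t: 29.27
ee_pos: [0.6474, 0.0709, 0.2026]
tool_rot: [[-0.04, 0.999, 0.009], [0.999, 0.04, 0.001], [0.001, 0.009, -1.0]]
wrist_force: [1.0, 0.3, 1.2]
grip_width: 0.992
grasp_force: 0.0
```

```bash
python3 tins.py k2; python3 -c "
from h import *
goto(.605,.364,.165,np.radians(2.3))"
```

```text
green [] [[257, 211, 20, 17, 246]]
blue [[144, 170, 15, 14, 157]] [[357, 236, 16, 14, 169]]
(array([0.6054, 0.3637, 0.06  ]), np.float64(6.45))
red [[99, 175, 21, 19, 301], [126, 200, 16, 14, 171], [0, 210, 78, 94, 3314]] [[500, 144, 12, 36, 223], [452, 203, 60, 46, 495], [379, 212, 16, 15, 177], [406, 231, 24, 24, 377]]
(array([0.4925, 0.4202, 0.0568]), np.float64(6.0))
t29.4 tx,ty,tz [294.7 -29.1  33.5] yaw -0.0 pos [0.6457 0.0707 0.1985] ang 2.3
```

View pics/k2.png

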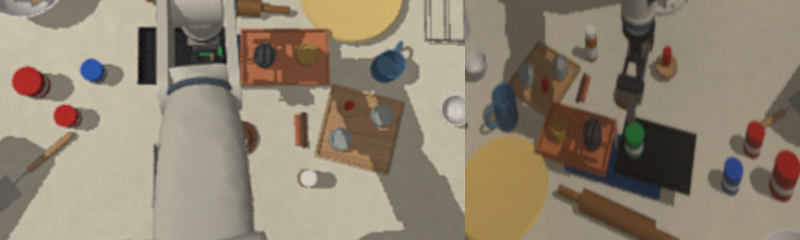

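Green stands in the right end of the black pan at (634,140). Blue next.

Emit:
{"op": "servo_tool", "data": {
  "increments": [
    {"grip": 0, "tx": 25, "ty": -2, "tz": 0, "yaw": 0},
    {"grip": 0, "tx": 60, "ty": -6, "tz": 0, "yaw": 0},
    {"grip": 0, "tx": 98, "ty": -10, "tz": 0, "yaw": 0},
    {"grip": 0, "tx": 136, "ty": -13, "tz": 0, "yaw": 0},
    {"grip": 0, "tx": 174, "ty": -17, "tz": 0, "yaw": 0},
    {"grip": 0, "tx": 212, "ty": -21, "tz": 0, "yaw": 0},
    {"grip": 0, "tx": 250, "ty": -25, "tz": 10, "yaw": 0},
    {"grip": 0, "tx": 280, "ty": -28, "tz": 20, "yaw": 0},
    {"grip": 0, "tx": 294, "ty": -28, "tz": 30, "yaw": 0},
    {"grip": 0, "tx": 294, "ty": -28, "tz": 30, "yaw": 0},
    {"grip": 0, "tx": 294, "ty": -28, "tz": 30, "yaw": 0},
    {"grip": 0, "tx": 294, "ty": -28, "tz": 30, "yaw": 0}
  ]
}}

```text
t: 30.37
ee_pos: [0.6047, 0.3617, 0.1651]
tool_rot: [[-0.039, 0.999, -0.001], [0.999, 0.039, -0.001], [-0.001, -0.001, -1.0]]
wrist_force: [0.1, -0.1, -0.5]
grip_width: 1.002
grasp_force: 0.0
```

```bash
python3 wt.py blue .06 .605 .364 .024
```

```text
pred top face [223. 159.] [291. 225.]
[[225, 160, 63, 62, 2930]]
[0.6042 0.3648 0.06  ] 17.41777045861818
t30.4 tx,ty,tz [  3.4  -0.7 141.6] yaw -0.001 pos [0.6051 0.3615 0.1656] ang 2.2
```

Emit:
{"op": "servo_tool", "data": {
  "increments": [
    {"grip": 0, "tx": 3, "ty": 0, "tz": 30, "yaw": 0},
    {"grip": 0, "tx": 3, "ty": 0, "tz": 65, "yaw": 0},
    {"grip": 0, "tx": 3, "ty": 0, "tz": 100, "yaw": 0},
    {"grip": 0, "tx": 3, "ty": 0, "tz": 128, "yaw": 0},
    {"grip": 0, "tx": 3, "ty": 0, "tz": 140, "yaw": 0},
    {"grip": 0, "tx": 3, "ty": 0, "tz": 140, "yaw": 0},
    {"grip": 1, "tx": 3, "ty": 0, "tz": 140, "yaw": 0},
    {"grip": 1, "tx": 3, "ty": 0, "tz": 140, "yaw": 0},
    {"grip": 1, "tx": 3, "ty": 0, "tz": 140, "yaw": 0},
    {"grip": 1, "tx": 3, "ty": 0, "tz": 140, "yaw": 0},
    {"grip": 1, "tx": 3, "ty": 0, "tz": 140, "yaw": 0},
    {"grip": 1, "tx": 3, "ty": 0, "tz": 140, "yaw": 0},
    {"grip": 1, "tx": 3, "ty": 0, "tz": 140, "yaw": 0},
    {"grip": 1, "tx": 3, "ty": 0, "tz": 140, "yaw": 0}
  ],
  "force": 30
}}

```text
t: 31.58
ee_pos: [0.6047, 0.3665, 0.0266]
tool_rot: [[-0.04, 0.999, 0.001], [0.999, 0.04, 0.0], [0.0, 0.001, -1.0]]
wrist_force: [-1.6, -1.4, 6.4]
grip_width: 0.601
grasp_force: 30.0
```

```bash
python3 -c "
from h import *
goto(.6421,.1390,.1,np.radians(2.3))"
```

```text
t31.6 tx,ty,tz [-228.7   28.3  -73.5] yaw -0.0 pos [0.6047 0.3665 0.0266] ang 2.3
```

Emit:
{"op": "servo_tool", "data": {
  "increments": [
    {"grip": 1, "tx": 0, "ty": 0, "tz": -20, "yaw": 0},
    {"grip": 1, "tx": 0, "ty": 0, "tz": -50, "yaw": 0},
    {"grip": 1, "tx": 0, "ty": 0, "tz": -85, "yaw": 0},
    {"grip": 1, "tx": -10, "ty": 2, "tz": -115, "yaw": 0},
    {"grip": 1, "tx": -32, "ty": 4, "tz": -130, "yaw": 0},
    {"grip": 1, "tx": -64, "ty": 8, "tz": -130, "yaw": 0},
    {"grip": 1, "tx": -98, "ty": 12, "tz": -130, "yaw": 0},
    {"grip": 1, "tx": -132, "ty": 16, "tz": -130, "yaw": 0},
    {"grip": 1, "tx": -166, "ty": 20, "tz": -130, "yaw": 0},
    {"grip": 1, "tx": -200, "ty": 24, "tz": -128, "yaw": 0},
    {"grip": 1, "tx": -221, "ty": 27, "tz": -115, "yaw": 0},
    {"grip": 1, "tx": -226, "ty": 28, "tz": -95, "yaw": 0},
    {"grip": 1, "tx": -226, "ty": 28, "tz": -78, "yaw": 0},
    {"grip": 1, "tx": -226, "ty": 28, "tz": -67, "yaw": 0},
    {"grip": 1, "tx": -226, "ty": 28, "tz": -63, "yaw": 0},
    {"grip": 1, "tx": -226, "ty": 28, "tz": -63, "yaw": 0},
    {"grip": 1, "tx": -226, "ty": 28, "tz": -63, "yaw": 0}
  ]
}}

```text
t: 33.0
ee_pos: [0.6415, 0.1419, 0.0892]
tool_rot: [[-0.041, 0.999, -0.0], [0.999, 0.041, -0.0], [-0.0, -0.0, -1.0]]
wrist_force: [-0.9, -1.3, 1.1]
grip_width: 0.601
grasp_force: 30.0
```

Standing on the floor. Release.

Emit:
{"op": "servo_tool", "data": {
  "increments": [
    {"grip": 0.25, "tx": 0, "ty": 0, "tz": 0, "yaw": 0},
    {"grip": 0.25, "tx": 0, "ty": 0, "tz": 0, "yaw": 0},
    {"grip": 0.25, "tx": 0, "ty": 0, "tz": 0, "yaw": 0},
    {"grip": 0.25, "tx": 0, "ty": 0, "tz": -12, "yaw": 0},
    {"grip": 0.2, "tx": 0, "ty": 0, "tz": -40, "yaw": 0},
    {"grip": 0, "tx": 0, "ty": 0, "tz": -75, "yaw": 0},
    {"grip": 0, "tx": 0, "ty": 0, "tz": -105, "yaw": 0},
    {"grip": 0, "tx": 0, "ty": 0, "tz": -110, "yaw": 0}
  ]
}}

```text
t: 33.67
ee_pos: [0.6446, 0.1422, 0.2058]
tool_rot: [[-0.04, 0.999, 0.009], [0.999, 0.04, 0.002], [0.002, 0.009, -1.0]]
wrist_force: [0.9, -0.2, 1.1]
grip_width: 0.987
grasp_force: 0.0
```

```bash
python3 tins.py k3; python3 -c "
from h import *
goto(.4925,.4205,.165,np.radians(2.3))"
```

```text
green [[224, 157, 15, 16, 184]] [[257, 211, 20, 17, 258]]
blue [] [[281, 215, 19, 16, 228]]
red [[99, 175, 20, 19, 299], [126, 200, 16, 14, 168], [0, 210, 78, 94, 3313]] [[502, 145, 10, 36, 197], [451, 205, 61, 45, 513], [379, 212, 16, 15, 174], [406, 231, 24, 24, 381]]
(array([0.4925, 0.4202, 0.0568]), np.float64(6.0))
t33.8 tx,ty,tz [ 284.4 -139.2   36.2] yaw -0.0 pos [0.6428 0.1418 0.2016] ang 2.3
```

Emit:
{"op": "servo_tool", "data": {
  "increments": [
    {"grip": 0, "tx": 25, "ty": -12, "tz": 0, "yaw": 0},
    {"grip": 0, "tx": 58, "ty": -28, "tz": 0, "yaw": 0},
    {"grip": 0, "tx": 92, "ty": -45, "tz": 0, "yaw": 0},
    {"grip": 0, "tx": 126, "ty": -62, "tz": 0, "yaw": 0},
    {"grip": 0, "tx": 160, "ty": -78, "tz": 0, "yaw": 0},
    {"grip": 0, "tx": 194, "ty": -95, "tz": 0, "yaw": 0},
    {"grip": 0, "tx": 228, "ty": -112, "tz": 10, "yaw": 0},
    {"grip": 0, "tx": 262, "ty": -128, "tz": 20, "yaw": 0},
    {"grip": 0, "tx": 284, "ty": -139, "tz": 34, "yaw": 0},
    {"grip": 0, "tx": 284, "ty": -139, "tz": 34, "yaw": 0},
    {"grip": 0, "tx": 284, "ty": -139, "tz": 34, "yaw": 0},
    {"grip": 0, "tx": 284, "ty": -139, "tz": 34, "yaw": 0}
  ]
}}

```text
t: 34.77
ee_pos: [0.491, 0.4189, 0.1638]
tool_rot: [[-0.04, 0.999, -0.001], [0.999, 0.04, -0.001], [-0.001, -0.001, -1.0]]
wrist_force: [1.0, -0.3, -0.3]
grip_width: 0.998
grasp_force: 0.0
```

```bash
python3 wt.py red .064 .4925 .4203 .027
```

```text
pred top face [224. 161.] [293. 228.]
[[320, 25, 101, 105, 8201], [221, 161, 65, 65, 3294]]
[0.4882 0.4211 0.064 ] 8.579648357117549
t34.8 tx,ty,tz [  2.7  -3.3 137.3] yaw -0.001 pos [0.4916 0.4187 0.1643] ang 2.3
```

View pics/wt_red.png

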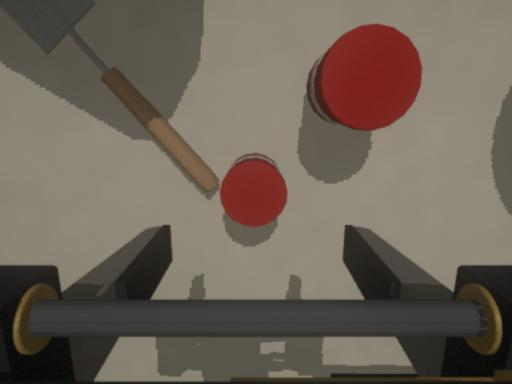

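The handle tip is at (212,183), beside the left finger's landing spot, and the jar top is at (254,193). I'll rotate the gripper 90° for this grasp.

```bash
python3 -c "
from h import *
print(read_state()['q'].round(2) if hasattr(read_state()['q'],'round') else read_state()['q'], px2w('wrist',212,183,.01))"
```

```text
[ 0.7   0.43  1.63 -0.    1.08  0.66] [0.44846343 0.41701429 0.01      ]
```

Emit:
{"op": "servo_tool", "data": {
  "increments": [
    {"grip": 0, "tx": 2.5, "ty": -3, "tz": 0, "yaw": -1.57},
    {"grip": 0, "tx": 2.5, "ty": -3, "tz": 0, "yaw": -1.57},
    {"grip": 0, "tx": 2.5, "ty": -3, "tz": 0, "yaw": -1.57},
    {"grip": 0, "tx": 2.5, "ty": -3, "tz": 0, "yaw": -1.57},
    {"grip": 0, "tx": 2.5, "ty": -3, "tz": 0, "yaw": -1.57},
    {"grip": 0, "tx": 2.5, "ty": -3, "tz": 0, "yaw": -1.57},
    {"grip": 0, "tx": 2.5, "ty": -3, "tz": 0, "yaw": -1.57},
    {"grip": 0, "tx": 2.5, "ty": -3, "tz": 0, "yaw": -1.57},
    {"grip": 0, "tx": 2.5, "ty": -3, "tz": 0, "yaw": -1.57},
    {"grip": 0, "tx": 2.5, "ty": -3, "tz": 0, "yaw": -1.57},
    {"grip": 0, "tx": 2.5, "ty": -3, "tz": 0, "yaw": -1.57},
    {"grip": 0, "tx": 2.5, "ty": -3, "tz": 0, "yaw": -1.57},
    {"grip": 0, "tx": 2.5, "ty": -3, "tz": 0, "yaw": -1.57},
    {"grip": 0, "tx": 2.5, "ty": -3, "tz": 0, "yaw": -1.57},
    {"grip": 0, "tx": 2.5, "ty": -3, "tz": 0, "yaw": -1.57},
    {"grip": 0, "tx": 2.5, "ty": -3, "tz": 0, "yaw": -1.57}
  ]
}}

```text
t: 36.15
ee_pos: [0.4888, 0.4214, 0.1649]
tool_rot: [[-0.999, -0.035, 0.0], [-0.035, 0.999, 0.0], [-0.0, 0.0, -1.0]]
wrist_force: [0.2, 0.3, -0.2]
grip_width: 1.004
grasp_force: 0.0
```

```bash
sed -i 's/np.radians(2.3))$/np.radians(float(sys.argv[6]) if len(sys.argv)>6 else 2.3))/' wt.py; python3 wt.py red .064 .489 .421 .027 92.3; python3 tins.py k4 | tail -2
```

```text
pred top face [222. 162.] [291. 228.]
[[224, 161, 64, 64, 3090], [319, 257, 46, 43, 1229]]
[0.4868 0.4201 0.064 ] 13.33827904285863
t36.2 tx,ty,tz [  1.9  -1.5 137.8] yaw -0.004 pos [0.4886 0.4216 0.1648] ang 92.1
(array([0.6357, 0.1407, 0.1205]), np.float64(127.96))
red [[0, 210, 72, 94, 3194]] [[500, 144, 12, 37, 209], [451, 205, 61, 44, 515], [379, 212, 16, 15, 175], [407, 231, 23, 24, 379]]
```

Emit:
{"op": "servo_tool", "data": {
  "increments": [
    {"grip": 0, "tx": 1, "ty": -1, "tz": 30, "yaw": 0},
    {"grip": 0, "tx": 1, "ty": -1, "tz": 62, "yaw": 0},
    {"grip": 0, "tx": 1, "ty": -1, "tz": 95, "yaw": 0},
    {"grip": 0, "tx": 1, "ty": -1, "tz": 123, "yaw": 0},
    {"grip": 0, "tx": 1, "ty": -1, "tz": 136, "yaw": 0},
    {"grip": 0, "tx": 1, "ty": -1, "tz": 136, "yaw": 0},
    {"grip": 1, "tx": 1, "ty": -1, "tz": 136, "yaw": 0},
    {"grip": 1, "tx": 1, "ty": -1, "tz": 136, "yaw": 0},
    {"grip": 1, "tx": 1, "ty": -1, "tz": 136, "yaw": 0},
    {"grip": 1, "tx": 1, "ty": -1, "tz": 136, "yaw": 0},
    {"grip": 1, "tx": 1, "ty": -1, "tz": 136, "yaw": 0},
    {"grip": 1, "tx": 1, "ty": -1, "tz": 136, "yaw": 0},
    {"grip": 1, "tx": 1, "ty": -1, "tz": 136, "yaw": 0},
    {"grip": 1, "tx": 1, "ty": -1, "tz": 136, "yaw": 0}
  ],
  "force": 40
}}

```text
t: 37.47
ee_pos: [0.4876, 0.4212, 0.0295]
tool_rot: [[-0.999, -0.039, 0.001], [-0.039, 0.999, 0.001], [-0.001, 0.001, -1.0]]
wrist_force: [-0.9, -1.3, 7.0]
grip_width: 0.595
grasp_force: 40.0
```

```bash
python3 -c "
from h import *
goto(.6394,.2085,.165,np.radians(2.3))"
```

```text
t37.5 tx,ty,tz [-143.4 -218.4 -135.5] yaw 1.57 pos [0.4876 0.4212 0.0295] ang 92.2
```

Emit:
{"op": "servo_tool", "data": {
  "increments": [
    {"grip": 1, "tx": 0, "ty": 0, "tz": -20, "yaw": 0},
    {"grip": 1, "tx": 0, "ty": 0, "tz": -50, "yaw": 0},
    {"grip": 1, "tx": 0, "ty": 0, "tz": -85, "yaw": 0.1},
    {"grip": 1, "tx": -6, "ty": -10, "tz": -115, "yaw": 0.2},
    {"grip": 1, "tx": -16, "ty": -25, "tz": -135, "yaw": 0.32},
    {"grip": 1, "tx": -28, "ty": -43, "tz": -135, "yaw": 0.44},
    {"grip": 1, "tx": -42, "ty": -65, "tz": -135, "yaw": 0.56},
    {"grip": 1, "tx": -56, "ty": -87, "tz": -135, "yaw": 0.68},
    {"grip": 1, "tx": -70, "ty": -109, "tz": -135, "yaw": 0.8},
    {"grip": 1, "tx": -84, "ty": -131, "tz": -135, "yaw": 0.92},
    {"grip": 1, "tx": -98, "ty": -152, "tz": -135, "yaw": 1.04},
    {"grip": 1, "tx": -112, "ty": -173, "tz": -135, "yaw": 1.16},
    {"grip": 1, "tx": -126, "ty": -193, "tz": -135, "yaw": 1.28},
    {"grip": 1, "tx": -137, "ty": -209, "tz": -135, "yaw": 1.4},
    {"grip": 1, "tx": -143, "ty": -218, "tz": -135, "yaw": 1.5},
    {"grip": 1, "tx": -143, "ty": -218, "tz": -130, "yaw": 1.57},
    {"grip": 1, "tx": -143, "ty": -218, "tz": -115, "yaw": 1.57},
    {"grip": 1, "tx": -143, "ty": -218, "tz": -95, "yaw": 1.57},
    {"grip": 1, "tx": -143, "ty": -218, "tz": -90, "yaw": 1.57},
    {"grip": 1, "tx": -143, "ty": -218, "tz": -90, "yaw": 1.57}
  ]
}}

```text
t: 39.13
ee_pos: [0.6369, 0.2082, 0.1164]
tool_rot: [[-0.04, 0.999, -0.004], [0.999, 0.04, -0.001], [-0.001, -0.004, -1.0]]
wrist_force: [-0.3, -0.5, -2.7]
grip_width: 0.596
grasp_force: 40.0
```

```bash
python3 tins.py k5|grep -v array; python3 -c "
from h import *
goto(.6394,.2085,.0925,np.radians(2.3))"
```

```text
green [[222, 157, 17, 16, 194]] [[258, 212, 18, 16, 212]]
blue [[203, 157, 15, 16, 183]] [[281, 215, 18, 15, 196]]
red [[99, 175, 20, 19, 302], [0, 210, 78, 94, 3319]] [[503, 144, 9, 35, 200], [451, 205, 61, 44, 492], [407, 231, 23, 23, 372]]
t39.2 tx,ty,tz [-0.4  0.8 26.3] yaw -0.0 pos [0.6386 0.2089 0.1188] ang 2.3
```

View pics/k5.png

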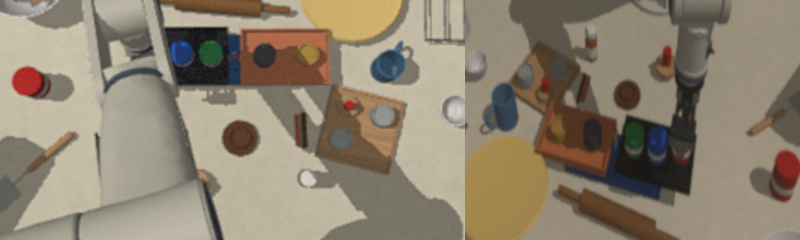

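The red jar is above the black pan's free left end; blue and green stand beside it. Lowering onto the floor and on down towards level.

Emit:
{"op": "servo_tool", "data": {
  "increments": [
    {"grip": 1, "tx": 0, "ty": 0, "tz": 10, "yaw": 0},
    {"grip": 1, "tx": 0, "ty": 0, "tz": 20, "yaw": 0},
    {"grip": 1, "tx": 0, "ty": 0, "tz": 26, "yaw": 0},
    {"grip": 1, "tx": 0, "ty": 0, "tz": 31, "yaw": 0},
    {"grip": 1, "tx": 0, "ty": 0, "tz": 35, "yaw": 0},
    {"grip": 1, "tx": 0, "ty": 0, "tz": 35, "yaw": 0},
    {"grip": 1, "tx": 0, "ty": 0, "tz": 35, "yaw": 0}
  ]
}}

```text
t: 39.82
ee_pos: [0.6383, 0.2088, 0.0834]
tool_rot: [[-0.04, 0.999, -0.001], [0.999, 0.04, -0.0], [-0.0, -0.001, -1.0]]
wrist_force: [-1.5, 0.4, -1.0]
grip_width: 0.597
grasp_force: 40.0
```

Emit:
{"op": "servo_tool", "data": {
  "increments": [
    {"grip": 0.25, "tx": 0, "ty": 0, "tz": 0, "yaw": 0},
    {"grip": 0.25, "tx": 0, "ty": 0, "tz": 0, "yaw": 0},
    {"grip": 0.25, "tx": 0, "ty": 0, "tz": 0, "yaw": 0},
    {"grip": 0.25, "tx": 0, "ty": 0, "tz": -12, "yaw": 0},
    {"grip": 0.2, "tx": 0, "ty": 0, "tz": -40, "yaw": 0},
    {"grip": 0, "tx": 0, "ty": 0, "tz": -75, "yaw": 0},
    {"grip": 0, "tx": 0, "ty": 0, "tz": -110, "yaw": 0},
    {"grip": 0, "tx": 20, "ty": -40, "tz": -140, "yaw": 0},
    {"grip": 0, "tx": 40, "ty": -80, "tz": -160, "yaw": 0},
    {"grip": 0, "tx": 60, "ty": -120, "tz": -170, "yaw": 0},
    {"grip": 0, "tx": 80, "ty": -160, "tz": -180, "yaw": 0},
    {"grip": 0, "tx": 100, "ty": -190, "tz": -180, "yaw": 0},
    {"grip": 0, "tx": 120, "ty": -220, "tz": -180, "yaw": 0},
    {"grip": 0, "tx": 140, "ty": -250, "tz": -180, "yaw": 0},
    {"grip": 0, "tx": 160, "ty": -280, "tz": -180, "yaw": 0},
    {"grip": 0, "tx": 160, "ty": -280, "tz": -180, "yaw": 0}
  ]
}}

```text
t: 41.15
ee_pos: [0.3478, 0.3599, 0.265]
tool_rot: [[-0.043, 0.999, -0.001], [0.999, 0.043, 0.002], [0.002, -0.001, -1.0]]
wrist_force: [0.4, 0.4, -0.2]
grip_width: 1.002
grasp_force: 0.0
```

Emit:
{"op": "servo_tool", "data": {
  "increments": [
    {"grip": 0, "tx": 0, "ty": 0, "tz": 0, "yaw": 0},
    {"grip": 0, "tx": 0, "ty": 0, "tz": 0, "yaw": 0},
    {"grip": 0, "tx": 0, "ty": 0, "tz": 0, "yaw": 0},
    {"grip": 0, "tx": 0, "ty": 0, "tz": 0, "yaw": 0},
    {"grip": 0, "tx": 0, "ty": 0, "tz": 0, "yaw": 0},
    {"grip": 0, "tx": 0, "ty": 0, "tz": 0, "yaw": 0},
    {"grip": 0, "tx": 0, "ty": 0, "tz": 0, "yaw": 0},
    {"grip": 0, "tx": 0, "ty": 0, "tz": 0, "yaw": 0},
    {"grip": 0, "tx": 0, "ty": 0, "tz": 0, "yaw": 0},
    {"grip": 0, "tx": 0, "ty": 0, "tz": 0, "yaw": 0},
    {"grip": 0, "tx": 0, "ty": 0, "tz": 0, "yaw": 0},
    {"grip": 0, "tx": 0, "ty": 0, "tz": 0, "yaw": 0},
    {"grip": 0, "tx": 0, "ty": 0, "tz": 0, "yaw": 0},
    {"grip": 0, "tx": 0, "ty": 0, "tz": 0, "yaw": 0},
    {"grip": 0, "tx": 0, "ty": 0, "tz": 0, "yaw": 0},
    {"grip": 0, "tx": 0, "ty": 0, "tz": 0, "yaw": 0},
    {"grip": 0, "tx": 0, "ty": 0, "tz": 0, "yaw": 0},
    {"grip": 0, "tx": 0, "ty": 0, "tz": 0, "yaw": 0},
    {"grip": 0, "tx": 0, "ty": 0, "tz": 0, "yaw": 0},
    {"grip": 0, "tx": 0, "ty": 0, "tz": 0, "yaw": 0}
  ]
}}

```text
t: 42.82
ee_pos: [0.3525, 0.3575, 0.2636]
tool_rot: [[-0.04, 0.999, 0.0], [0.999, 0.04, -0.0], [-0.0, 0.0, -1.0]]
wrist_force: [0.0, 0.0, -0.0]
grip_width: 0.998
grasp_force: 0.0
```

Run:
```python
from h import *
t=save('top','z_t.png'); s=save('scene','z_s.png')
for n,c in(('green','green'),('blue','blue'),('red','red')): print(n,[b[0].tolist() for b in blobs(t,c,90)],[b[0].tolist() for b in blobs(s,c,90)])
cv2.imwrite('pics/z.png',np.vstack([cv2.resize(t[130:260,150:390],(554,300),interpolation=cv2.INTER_CUBIC),cv2.resize(s[145:275,140:380],(554,300),interpolation=cv2.INTER_CUBIC)])[:,:,::-1])
print(read_state()['t'])
```

```text
green [[222, 158, 17, 15, 196]] [[257, 214, 19, 17, 245]]
blue [[202, 157, 17, 16, 202]] [[281, 217, 18, 16, 238]]
red [[184, 158, 15, 15, 198], [99, 175, 21, 19, 302], [0, 210, 58, 94, 2906], [32, 210, 38, 25, 163]] [[505, 144, 7, 37, 157], [452, 204, 22, 28, 208], [304, 220, 19, 19, 276], [474, 229, 38, 20, 295], [407, 231, 23, 23, 371]]
42.9167
```

View pics/z.png

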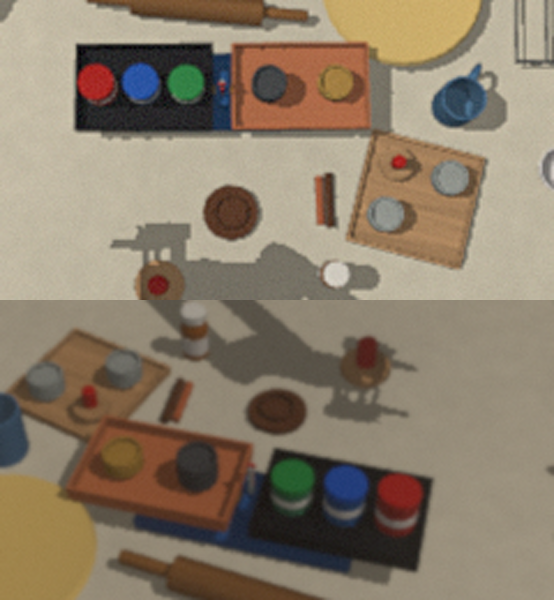

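The final view shows three tins upright in the black pan, w500 and w100 in the copper pan, and the two 200 g weights and the cap in the tray. Both pans are equally loaded at 600 g and settled for about 3 s. Handing in.

```bash
python3 -c "
from workcell import *
print(finish_job())"
```

```text
the job is handed in; nothing more can be done
None
```

I handed the job in at about 43 s: the green tin, blue tin and small red jar (600 g) are in the black pan, the 500 g and 100 g weights are in the copper pan, and both 200 g weights and the cap are in the tray; no verdict came back, and I judged the beam level from the equal loads and the final picture, not a measured tilt.

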